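# Close up the laser head after an alignment session

## Task

Close up the laser head: first lay every tool that is out on the table fully home in its own cut-out of the shadow tray, then fit the cover plate into the service opening on top of the laser head, tilting it in under the end rims so that it lies flat on the inner ledges, squarely centred with both ends tucked under the rims. Only then press the three keys of the interlock controller fully in and let go, one at a time, from left to right as seen from the robot. Leave the mirror mount, the mouse and the optics case where they are.

Things in the scene. Friction and masses are not known exactly. Their poses are not given: they have to be found in the camera images.
- hex_key: L-shaped hex key with a grip sleeve. Black grip sleeve 60 mm long, 22 wide, 20 high; steel 12 thick; one common flat underside; about 0.15 kg. Origin on the underside, under the middle of the sleeve (sleeve x -30 to 30 mm). The long arm runs along its x from -65 to +65 mm (12 mm wide); the short arm leaves the +x end towards +y, out to y = 49 mm. z is up. May be absent.
- tee_key: T-handle key. Black grip sleeve 60 mm long, 22 wide, 20 high; steel 12 thick; one common flat underside; about 0.15 kg. Origin on the underside, under the middle of the sleeve (sleeve x -30 to 30 mm). The crossbar (20 mm high) lies at x -50 to -30 mm and spans y -35 to 35 mm; the shaft, 12 mm wide, runs to x = +80 mm. z is up. May be absent.
- spanner: Open-ended spanner. Black grip sleeve 60 mm long, 22 wide, 20 high; steel 12 thick; one common flat underside; about 0.15 kg. Origin on the underside, 5 mm to the +x side of the sleeve's middle (sleeve x -35 to 25 mm). The shaft, 18 mm wide, starts at x = -75 mm; the 40 mm wide head is at x 25 to 50 mm, its two prongs reach x = 70 mm. z is up. May be absent.
- tray: Fixed shadow tray, grey base, black top, 170 (its x) by 224 mm (its y), top 17 mm above the table. Three cut-outs 9 mm deep, each the outline of one tool, 3.5 mm larger all round (the spanner's jaw gap is cut away too). Origin: on the table, 10 mm to -y of the tray's middle.
- pocket_hex_key (a point): Point on the floor of the hex key's cut-out where the hex key's origin belongs; axes as the key's when laid in. 8 mm above the table.
- pocket_tee_key (a point): The same for the T-handle key.
- pocket_spanner (a point): The same for the spanner.
- cover: Cover plate: flat aluminium, 168 (x) by 110 mm (y), 6 mm thick, with an upright black rib on the middle of its top: 60 mm long (x), 16 mm thick (y), its top 56 mm above the plate's underside. About 0.25 kg. Origin: centre of the underside; z is out of the rib side. Starts flat on the table, rib up; may be fitted either way round.
- laser: Fixed white laser head, 250 (its x) by 150 mm (its y), 83 mm high, open on top. The service opening is 150 (x) by 122 mm (y). At both x ends a 4 mm thick rim (underside 79 mm above the table) overhangs the cavity by 29 mm, so the cavity below is 208 (x) by 122 mm. Origin: on the table, under the middle.
- seat (a point): Centre of the plane of the two inner ledges, 55 mm above the table, 24 mm below the rims' undersides; the cover's origin belongs here. Axes as the laser head's: x towards the rims, z up. At both ends the ledges reach from x = 54 mm to the cavity's end wall at 104 mm, full width; between them the cavity is open down to 8 mm above the table.
- controller: Fixed grey interlock controller box, 90 mm (its x) by 180 mm (its y), 40 mm high, with three equal white spring keys in a row along y on its top. Origin: on the table, under the middle. +y is the left as seen from the robot.
- key_left (a joint): The left key (at y = 55 mm on the controller): 0 released, 0.006 m fully down; spring, about 4 N fully down, goes back by itself. 30 mm in diameter.
- key_left_top (a point): Centre of the top face of the left key; moves down with it. Pressed straight down.
- key_mid (a joint): The middle key (at y = 0 mm on the controller): 0 released, 0.006 m fully down; spring, about 4 N fully down, goes back by itself. 30 mm in diameter.
- key_mid_top (a point): Centre of the top face of the middle key; moves down with it. Pressed straight down.
- key_right (a joint): The right key (at y = -55 mm on the controller): 0 released, 0.006 m fully down; spring, about 4 N fully down, goes back by itself. 30 mm in diameter.
- key_right_top (a point): Centre of the top face of the right key; moves down with it. Pressed straight down.
- mirror_mount: Bystander: round mirror mount on a post, 50 mm base, about 120 mm high. Origin: underside.
- mouse: Bystander: black computer mouse, 100 by 58 by 31 mm. Origin: underside.
- optics_case: Bystander: grey closed case, 110 by 80 by 45 mm. Origin: underside.
Things that resemble listed ones, but are neither listed nor needed, are in the scene too. Leave any orange or purple look-alike of the cover alone.

How it is judged:
On the way, in this order (a step that is already met when the one before it is completed fails the run):
1. every tool that is out lies home in its own cut-out (horizontal distance between hex_key and pocket_hex_key below 0.006 m and z of hex_key in the frame of pocket_hex_key between -0.004 and 0.003 m and angle between the x axis of hex_key and the x axis of pocket_hex_key, either way round below 0.08 rad and angle between each of hex_key, tee_key, spanner's own z axis and vertical below 0.08 rad and horizontal distance between tee_key and pocket_tee_key below 0.006 m and z of tee_key in the frame of pocket_tee_key between -0.004 and 0.003 m and angle between the x axis of tee_key and the x axis of pocket_tee_key, either way round below 0.08 rad and horizontal distance between spanner and pocket_spanner below 0.006 m and z of spanner in the frame of pocket_spanner between -0.004 and 0.003 m and angle between the x axis of spanner and the x axis of pocket_spanner, either way round below 0.08 rad), for 0.2 s.
2. the cover lies flat and centred on the ledges (z of cover in the frame of seat between -0.004 and 0.003 m and angle between cover's own z axis and vertical below 0.05 rad and angle between the x axis of cover and the x axis of seat, either way round below 0.08 rad and x of cover in the frame of seat between -0.006 and 0.006 m and y of cover in the frame of seat between -0.009 and 0.009 m), for 0.2 s.
3. the left key is pressed, alone (value of joint key_left above 0.004 m and value of joint each of key_mid, key_right below 0.002 m), for 0.05 s.
4. the middle key is pressed, alone (value of joint key_mid above 0.004 m and value of joint each of key_left, key_right below 0.002 m), for 0.05 s.
5. the right key is pressed, alone (value of joint key_right above 0.004 m and value of joint each of key_left, key_mid below 0.002 m), for 0.05 s.
At the end, for the whole second after the job is handed in: Each tool present lies home in its own cut-out (6 mm sideways, 3 mm height, 0.08 rad); the cover lies flat on both ledges (3 mm height, 6 mm lengthwise, 9 mm across, 0.05 rad tilt, 0.08 rad yaw); keys released; all at rest (all of step 1 and all of step 2 and linear speed of each of hex_key, tee_key, spanner, cover below 0.02 m/s and value of joint each of key_left, key_mid, key_right below 0.002 m); the robot touches nothing.
It fails at once if a key is pressed while the cover is not in the opening (value of joint any of key_left, key_mid, key_right above 0.003 m and (horizontal distance between cover and seat above 0.05 m or z of cover in the frame of seat above 0.02 m)).
It fails at once if two keys are pressed at once (value of joint each of key_left, key_mid above 0.003 m or value of joint each of key_mid, key_right above 0.003 m or value of joint each of key_left, key_right above 0.003 m).
It fails at once if a bystander is moved (distance of any of mirror_mount, mouse, optics_case from where it was at the start of the episode above 0.03 m).
Of hex_key, tee_key, spanner only 2 to 3 are there at a start; the rules pass over those that are not, and their reading is None.
At some moment in a run one of hex_key, tee_key, spanner, cover may be knocked a few centimetres aside while the robot is not near it.
It also fails if it takes over 210 s, if anything falls off the work surface, if the arm or the gripper's body presses on something with over 40 N, if the wrist force passes 120 N, or if a joint passes its speed limit or range.

## Robot

A 6-joint arm with a two-finger parallel gripper is mounted at the origin on the work surface. World frame = base frame: x ahead of the robot, y to its left, z up, the work surface at z = 0. Lengths are in m, angles in rad, forces in N, time in s.
With the tool pointing down it reaches from about 0.3 to 0.775 m from the base axis. Payload 14.6 kg.
Tool frame: the origin (TCP) lies at the very end of the fingers, on their centre line; the grasp point (between the pads) lies 19 mm behind it; x points along the fingers, y is the direction in which the jaws open and shut, and the axes are right-handed (so a half turn about x gives the same grasp; the last joint's range is limited). The gripper opens to 94 mm and grips with 3 to 60 N. Pads are 16 mm wide; open, the fingers measure 119 mm over their backs; the gripper's body (75 mm by 177 mm) begins 78 mm behind the grasp point.
Start: joints at [-1.415, 0.3, 1.521, -0, 1.321, -0.067], TCP at [0.122, -0.536, 0.205] pointing down, gripper open.
Joint ranges: [-3.03, 3.03], [-0.79, 2.21], [0.23, 2.52], [-1.04, 4.18], [0, 3.07], [-2.55, 2.55]. Speed limits (rad/s): [2.22, 2.22, 2.57, 3.14, 3.14, 3.14].

## Interface

Orientations are given as [roll, pitch, yaw] about the fixed x, y, z axes, in that order (R = Rz(yaw) Ry(pitch) Rx(roll)).
In Python, from station import ctrl, viewer, hand_in gives the robot as it stands. The module is installed in compiled form; this text tells all that it offers.
- The arm moves only by the tool play_rows, never from a script. Its argument "deltas" is a list that holds one entry, the list of rows, each a list of 7 numbers: the shift along the tool's x, y, z in mm, then the turn, a rotation vector about the tool's x, y, z in rad, then the finger opening in mm, from 0 to 94. In form: [[[dx, dy, dz, ax, ay, az, gripper], ...]]. A call has 1 to 10 rows; each row shifts and turns the commanded pose from where the row before left it, along the tool's axes as they then stand; what a row does not reach is not made up. A row lasts 1/10 s, in which the tool goes at most 50 mm and 8.59 degrees, less where a joint would pass 70% of its speed; a pose out of reach is approached as far as the arm can. A call with a gripper value outside its range is refused whole. The fingers move at their own pace and stop on an object; "grip_force" is the grip in N (left out, the last holds). Time passes only in rows, so rows that do not move let the fingers close. It gives the time, the measured TCP pose, the force and the opening at its end, in the units of the state.
- ctrl.get_obs(): the state, without advancing time (a new reading comes with each control period).
- viewer.camera(name): name is "scene" or "top" or "wrist"; returns a dict with "img" (480x640x3 uint8, red, green, blue), "fx", "fy", "cx", "cy" (pixels), "rvec" (rotation vector, rad) and "tvec" (3), from world to camera coordinates, as OpenCV has them. Camera axes: x right, y down, z forward; pixel columns grow to the right and rows downward; lengths in m; the calibration is good to about 2 mm. A picture is of the moment at which its call begins. There is no depth.
- hand_in(): hands the job in, once; it reports no verdict.
The state is a dict: "time_s": time; "qpos": joint angles; "joint_vel": joint speeds; "tau": joint torques, N m; "ee_pos": TCP position; "eef_rot": TCP orientation; "force": force on the tool from outside, world axes, zero at the start; "moment": the same for the moment, N m; "grip_width": finger opening in m.
Only numpy, scipy, OpenCV 4.12 (cv2) and the standard library are available. Lean on these libraries where they do the work, as an engineer would, in place of code of your own. Each camera call takes 0.05 s, during which the arm holds its last target.

## Working session

There is one attempt and no reset: what is moved stays moved. The work goes in short steps, Python scripts to look and compute and a tool call to move; the robot and the scene stay as the last step left them, time stands still between calls to the robot, and variables do not carry over. Pictures are saved under pics/ and viewed, and the job is handed in when it is done.

Besides the shell and the picture viewer there is one more tool, called after "Emit:" as name([rows], argument=value, ...), one row to a line, values as JSON. play_rows: Moves the arm, as the interface text tells. Its arguments: {"type":"object","properties":{"deltas":{"type":"array","items":{"type":"array","items":{"type":"array","items":{"type":"number"}}}},"grip_force":{"type":"number"}},"required":["deltas"]}

```bash
mkdir -p pics
cat > h.py <<'E'
import numpy as np, cv2
from station import ctrl, viewer, hand_in
from scipy.spatial.transform import Rotation as R
def snap(n,f):
    c=viewer.camera(n); cv2.imwrite('pics/'+f,cv2.cvtColor(c['img'],cv2.COLOR_RGB2BGR)); np.save('pics/'+f[:-4]+'.npy',c,allow_pickle=True); return c
def load(f): return np.load('pics/'+f+'.npy',allow_pickle=True).item()
def ray(c,u,v,z):
    Rm=cv2.Rodrigues(np.array(c['rvec'],float))[0]; t=np.array(c['tvec'],float).ravel()
    d=Rm.T@np.array([(u-c['cx'])/c['fx'],(v-c['cy'])/c['fy'],1]); o=-Rm.T@t
    return o+d*(z-o[2])/d[2]
def proj(c,p):
    Rm=cv2.Rodrigues(np.array(c['rvec'],float))[0]; q=Rm@np.array(p,float)+np.array(c['tvec'],float).ravel()
    return np.array([c['fx']*q[0]/q[2]+c['cx'],c['fy']*q[1]/q[2]+c['cy']])
E
python3 - <<'E'
from h import *
for n in ('scene','top','wrist'):
    c=snap(n,n+'0.png'); Rm=cv2.Rodrigues(np.array(c['rvec'],float))[0]
    print(n,c['fx'],c['cx'],c['cy'],-Rm.T@np.array(c['tvec']).ravel())
print(ctrl.get_obs())
E
```

```text
scene 483.1038363563056 318.2101087994839 239.1679562563745 [1.3777263  0.6025389  0.75481107]
top 566.9441024598271 317.575883177582 233.53353689667625 [ 0.24684958 -0.07113838  1.67490563]
wrist 361.2021792388317 320.26229015410956 238.741377718788 [ 0.1998586  -0.51836392  0.38351067]
{'time_s': 0.15, 'qpos': array([-1.41465222e+00,  3.00357676e-01,  1.52142464e+00, -2.24369006e-05,
        1.32069357e+00, -6.65515524e-02]), 'joint_vel': array([-0.00043798, -0.00171734, -0.00101486, -0.0001038 ,  0.0012129 ,
       -0.00084118]), 'tau': array([ 1.95518020e-03, -5.31953573e+01, -3.52817631e+01,  7.09108030e-02,
        2.36041588e-02, -6.39628092e-05]), 'ee_pos': array([ 0.12145984, -0.5362219 ,  0.20501473]), 'eef_rot': array([-1.6127456 ,  1.56991283,  1.75154827]), 'force': array([-0.67017085,  0.37584711,  0.72947673]), 'moment': array([-0.01354661,  0.03565439,  0.00979427]), 'grip_width': 0.09389918439736755}
```

View pics/top0.png

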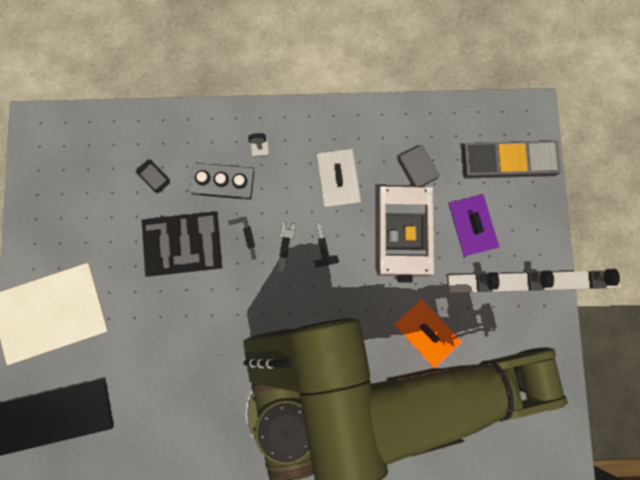

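View pics/scene0.png

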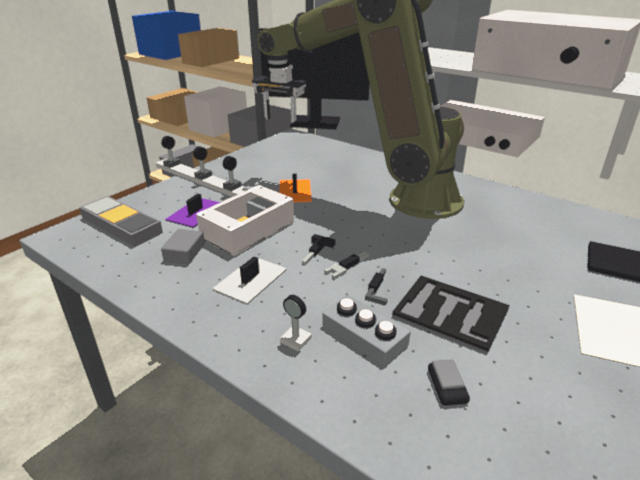

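View pics/wrist0.png

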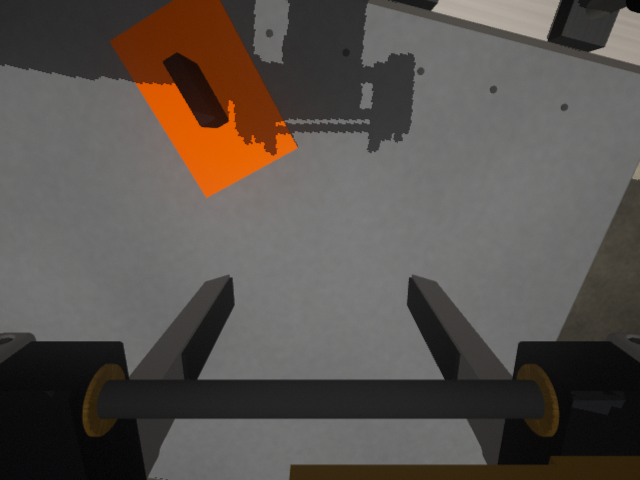

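Run:
```python
from h import *
c=load('top0')
im=cv2.cvtColor(c['img'],cv2.COLOR_RGB2BGR)[120:300,130:450]
cv2.imwrite('pics/topz.png',cv2.resize(im,(800,450),interpolation=cv2.INTER_CUBIC))
for n,u,v,z in [('hex sleeve',250,240,.02),('span sleeve',285,248,.02),('tee sl',321,243,.02),('tray',181,243,.017),('cover',338,178,.006),('rib',338,175,.056),('laser',405,230,.083),('ctrl',222,180,.04),('case',418,165,.045),('mirror',259,145,.05),('mouse',152,176,.03),('kl',202,177,.045),('kr',240,181,.045)]: print(n,ray(c,u,v,z).round(3))
print(R.from_euler('xyz',ctrl.get_obs()['eef_rot']).as_matrix().round(3))
```

```text
hex sleeve [0.495 0.108 0.02 ]
span sleeve [0.469 0.005 0.02 ]
tee sl [ 0.481 -0.101  0.02 ]
tray [0.492 0.311 0.017]
cover [ 0.68  -0.159  0.006]
rib [ 0.676 -0.157  0.056]
laser [ 0.503 -0.341  0.083]
ctrl [0.674 0.187 0.04 ]
case [ 0.703 -0.396  0.045]
mirror [0.776 0.075 0.05 ]
mouse [0.694 0.396 0.03 ]
kl [0.683 0.245 0.045]
kr [0.668 0.133 0.045]
[[-0.     0.221 -0.975]
 [ 0.001 -0.975 -0.221]
 [-1.    -0.001 -0.   ]]
```

View pics/topz.png

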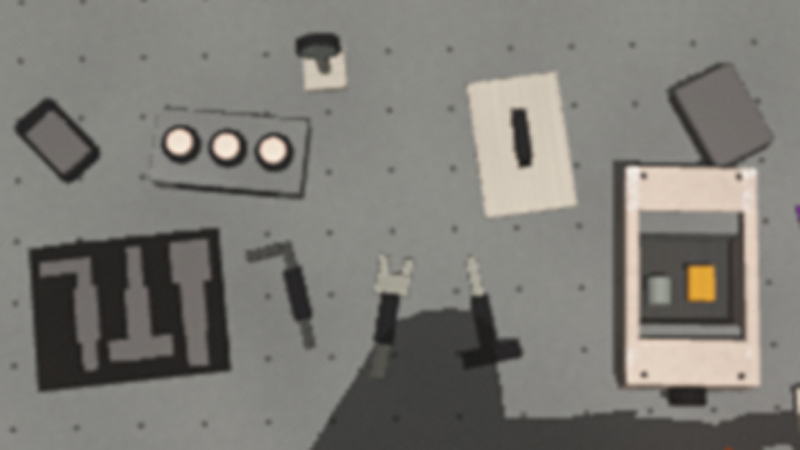

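```bash
cat >> h.py <<'E'
def cur():
    o=ctrl.get_obs(); return np.array(o['ee_pos']),R.from_euler('xyz',o['eef_rot']).as_matrix(),o
def down(yaw,tilt=0): # tool x down; tool z = -(cos yaw, sin yaw); yaw=0 -> z=-X, y=-Y ; tilt about tool y
    cy,sy=np.cos(yaw),np.sin(yaw)
    B=np.array([[0,sy,-cy],[0,-cy,-sy],[-1,0,0.]])
    return B@R.from_rotvec([0,tilt,0]).as_matrix()
def plan(pos,yaw,tilt=0,show=True):
    p,Rm,o=cur(); T=down(yaw,tilt)
    rv=R.from_matrix(Rm.T@T).as_rotvec(); d=T.T@(np.array(pos)-p)*1000
    n=max(1,int(np.ceil(np.linalg.norm(rv)/.145))); m=max(1,int(np.ceil(np.linalg.norm(d)/48)))
    print('rot',rv.round(4),'rows',n,'each',(rv/n).round(4)); print('trans mm',d.round(1),'rows',m,'each',(d/m).round(1))
E
python3 - <<'E'
from h import *
plan([.42,-.2,.35],0)
plan([.42,.12,.35],0)
E
```

```text
rot [2.227e-01 1.000e-04 9.000e-04] rows 2 each [0.1114 0.     0.0004]
trans mm [-145.  -336.2 -298.5] rows 10 each [-14.5 -33.6 -29.9]
rot [2.227e-01 1.000e-04 9.000e-04] rows 2 each [0.1114 0.     0.0004]
trans mm [-145.  -656.2 -298.5] rows 16 each [ -9.1 -41.  -18.7]
```

Emit:
play_rows([
  [[-20, 0, 0, 0.1114, 0, 0, 94], [-20, 0, 0, 0.1114, 0, 0, 94], [-13, -42, -37.5, 0, 0, 0, 94], [-13, -42, -37.5, 0, 0, 0, 94], [-13, -42, -37.5, 0, 0, 0, 94], [-13, -42, -37.5, 0, 0, 0, 94], [-13, -42, -37.5, 0, 0, 0, 94], [-13, -42, -37.5, 0, 0, 0, 94], [-13, -42, -37.5, 0, 0, 0, 94], [-13, -42, -37.5, 0, 0, 0, 94]],
])

```text
time_s: 1.15
ee_pos: [0.382, -0.2439, 0.3359]
eef_rot: [2.543, 1.571, -0.598]
force: [1.0, -0.2, 0.6]
grip_width: 0.0938
```

Emit:
play_rows([
  [[0, -40, 0, 0, 0, 0, 94], [0, -40, 0, 0, 0, 0, 94], [0, -40, 0, 0, 0, 0, 94], [0, -40, 0, 0, 0, 0, 94], [0, -40, 0, 0, 0, 0, 94], [0, -40, 0, 0, 0, 0, 94], [0, -40, 0, 0, 0, 0, 94], [0, -40, 0, 0, 0, 0, 94], [0, 0, 0, 0, 0, 0, 94], [0, 0, 0, 0, 0, 0, 94]],
])

```text
time_s: 2.15
ee_pos: [0.381, 0.0747, 0.3353]
eef_rot: [0.6, 1.57, -2.539]
force: [0.0, 0.4, -0.6]
grip_width: 0.0939
```

Run:
```python
from h import *
p,Rm,o=cur(); print(p,Rm.round(3),o['force'],o['time_s'])
snap('wrist','w1.png'); plan([.42,.12,.35],0)
```

```text
[0.38095056 0.07471815 0.33529697] [[-0.     0.002 -1.   ]
 [-0.    -1.    -0.002]
 [-1.     0.     0.   ]] [ 0.00702038  0.42549174 -0.55154472] 2.15
rot [ 0.0005  0.0003 -0.0002] rows 1 each [ 0.0005  0.0003 -0.0002]
trans mm [-14.7 -46.  -38.9] rows 2 each [ -7.3 -23.  -19.5]
```

View pics/w1.png

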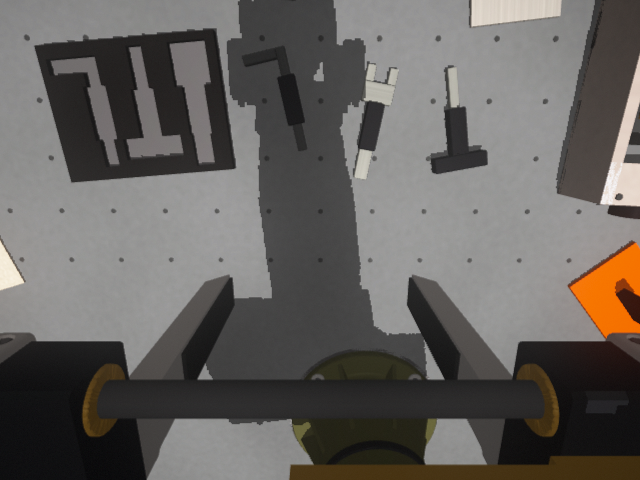

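Run:
```python
from h import *
c=load('w1'); t=load('top0')
Rm=cv2.Rodrigues(np.array(c['rvec'],float))[0]; print(Rm.round(3), (-Rm.T@np.array(c['tvec']).ravel()).round(3))
for n,u,v,z in [('hex',290,98,.02),('span',369,126,.02),('tee',456,132,.02),('tray corners',38,46,.017),('',216,30,.017),('',235,168,.017),('',72,182,.017)]: print(n,ray(c,u,v,z).round(4))
for u,v in [(142,219),(217,211),(222,269),(147,277)]: print(ray(t,u,v,.017).round(4))
```

```text
[[ 0.003 -1.    -0.   ]
 [-0.961 -0.003  0.278]
 [-0.278 -0.    -0.961]] [0.461 0.075 0.514]
hex [0.5057 0.114  0.02  ]
span [0.4718 0.0116 0.02  ]
tee [ 0.4647 -0.1027  0.02  ]
tray corners [0.5654 0.4257 0.017 ]
 [0.5837 0.2035 0.017 ]
 [0.417  0.1906 0.017 ]
 [0.3974 0.4152 0.017 ]
[0.5674 0.4273 0.017 ]
[0.5856 0.2052 0.017 ]
[0.4121 0.1907 0.017 ]
[0.3948 0.4093 0.017 ]
```

Emit:
play_rows([
  [[45, -40, -10, 0, 0, 0, 94], [45, -40, -10, 0, 0, 0, 94], [45, -40, -10, 0, 0, 0, 94], [0, -40, 0, 0, 0, 0, 94], [0, 0, 0, 0, 0, 0, 94], [0, 0, 0, 0, 0, 0, 94]],
])

```text
time_s: 2.8
ee_pos: [0.406, 0.2119, 0.2247]
eef_rot: [0.828, 1.57, -2.314]
force: [0.4, -0.2, 0.6]
grip_width: 0.0942
```

Run:
```python
from h import *
p,Rm,o=cur(); print(p,o['qpos'],o['time_s'])
c=snap('wrist','w2.png')
im=cv2.cvtColor(c['img'],cv2.COLOR_RGB2BGR)
cv2.imwrite('pics/w2z.png',cv2.resize(im[0:270,60:480],(800,514),interpolation=cv2.INTER_CUBIC))
```

```text
[0.40604228 0.21186271 0.22467756] [ 4.01055237e-01  7.70866034e-02  1.74013664e+00 -2.42144772e-04
  1.32488668e+00  1.97217769e+00] 2.8
```

View pics/w2.png

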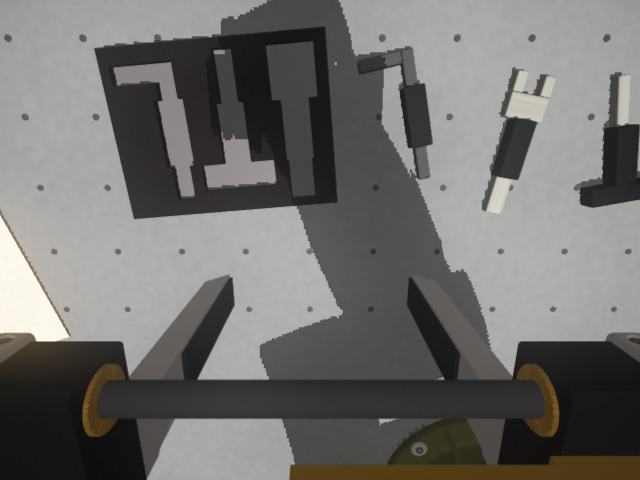

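View pics/w2z.png

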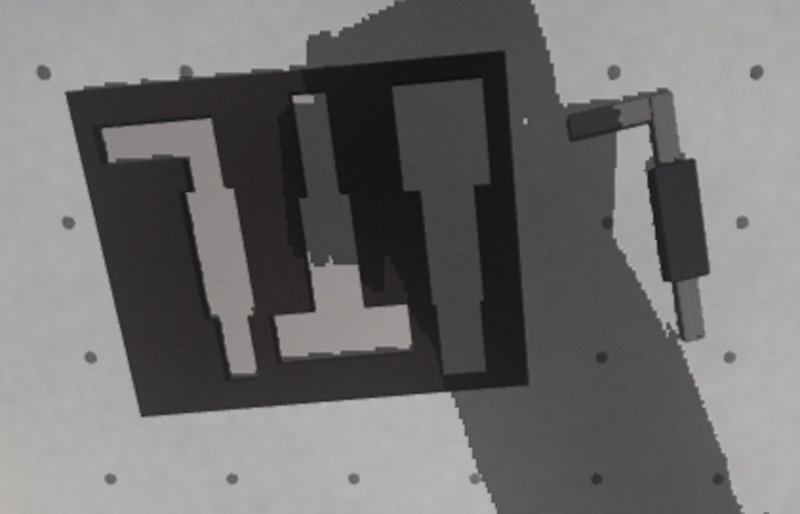

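Emit:
play_rows([
  [[25, -34, 0, 0, 0, 0, 94], [25, -34, 0, 0, 0, 0, 94], [25, -32, 0, 0, 0, 0, 94], [0, 0, 0, 0, 0, 0, 94], [0, 0, 0, 0, 0, 0, 94]],
])

```text
time_s: 3.35
ee_pos: [0.4062, 0.3115, 0.1501]
eef_rot: [1.207, 1.57, -1.936]
force: [0.7, 0.5, -0.2]
grip_width: 0.0939
```

Run:
```python
from h import *
p,Rm,o=cur(); print(p,o['qpos'],o['time_s'])
c=snap('wrist','w3.png')
im=cv2.cvtColor(c['img'],cv2.COLOR_RGB2BGR)
cv2.imwrite('pics/w3z.png',cv2.resize(im[0:270,160:520],(800,600),interpolation=cv2.INTER_CUBIC))
```

```text
[0.4061953  0.31152568 0.15007306] [ 5.82806445e-01  2.69775000e-01  1.69450368e+00 -2.31882418e-04
  1.17761210e+00  2.15443458e+00] 3.35
```

View pics/w3z.png

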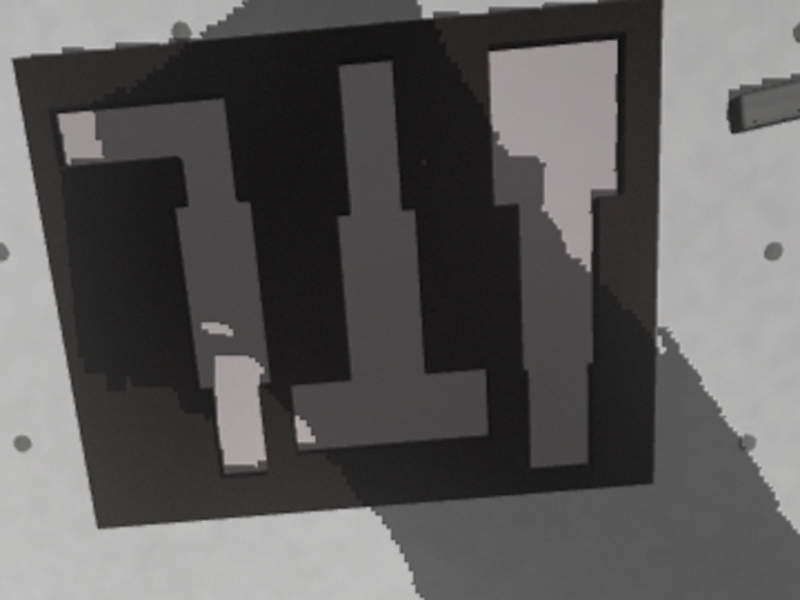

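```bash
cat > tray.py <<'E'
from h import *
c=load('w3'); g=cv2.cvtColor(c['img'],cv2.COLOR_RGB2GRAY)
m=((g[:260]>58)).astype(np.uint8)
blk=cv2.morphologyEx(1-m,cv2.MORPH_OPEN,np.ones((3,3)))
cs,_=cv2.findContours(blk,cv2.RETR_EXTERNAL,cv2.CHAIN_APPROX_NONE)
t=max(cs,key=cv2.contourArea)
print('black area',cv2.contourArea(t))
hull=cv2.convexHull(t)
poly=cv2.approxPolyDP(hull,6,True)[:,0]; print(poly)
P=np.array([ray(c,u,v,.017)[:2] for u,v in poly]); print(P.round(4))
if len(P)==4:
    for i in range(4): 
        d=P[(i+1)%4]-P[i]; print('len',np.linalg.norm(d).round(4),np.degrees(np.arctan2(d[1],d[0])).round(2))
fill=np.zeros_like(m); cv2.fillPoly(fill,[hull],1)
fl=((m&cv2.erode(fill,np.ones((7,7)))))
cs,_=cv2.findContours(fl,cv2.RETR_EXTERNAL,cv2.CHAIN_APPROX_NONE)
cs=sorted([k for k in cs if cv2.contourArea(k)>600],key=lambda k:k[:,0,0].mean())
print([cv2.contourArea(k) for k in cs])
np.save('pk.npy',np.array([None]+[np.array([ray(c,u,v,.0125)[:2] for u,v in k[:,0]]) for k in cs],dtype=object),allow_pickle=True)
E
python3 tray.py
```

```text
black area 57823.5
[[457   0]
 [453 217]
 [228 235]
 [209 227]
 [167  27]]
[[0.5838 0.2086]
 [0.4164 0.1945]
 [0.3999 0.3942]
 [0.4073 0.4106]
 [0.5657 0.4294]]
[5443.5, 6289.0, 7224.0]
```

```bash
cat > pk.py <<'E'
from h import *
pk=np.load('pk.npy',allow_pickle=True)[1:]
a0=.082
def refine(P,a):
    return (np.array([[np.cos(a),np.sin(a)],[-np.sin(a),np.cos(a)]])@P.T).T
for n,P in zip(['hex','tee','span'],pk):
    Q=refine(P,a0)
    x0,x1=Q[:,0].min(),Q[:,0].max()
    ext={'hex':(-68.5,68.5),'tee':(-53.5,83.5),'span':(-78.5,73.5)}[n]
    ox=((x0+x1)/2-sum(ext)/2000)
    X=Q[:,0]-ox
    lo,hi=(-20,25) if n!='span' else (-30,15)
    if n=='tee': lo=-15
    s=(X>lo/1e3)&(X<hi/1e3); ys=Q[s,1]; md=(ys.min()+ys.max())/2
    L=ys[ys>md];Rr=ys[ys<md]; oy=(np.median(L)+np.median(Rr))/2
    def slope(sel): return np.polyfit(X[s][sel],ys[sel],1)[0]
    o=np.array([[np.cos(a0),-np.sin(a0)],[np.sin(a0),np.cos(a0)]])@[ox,oy]
    print(n,'len',round((x1-x0)*1e3,1),np.diff(ext),'w',round((np.median(L)-np.median(Rr))*1e3,1),'dyaw',slope(ys>md).round(3),slope(ys<md).round(3),'origin',o.round(4), 'y range',((Q[:,1]-oy)*1e3).min().round(1),((Q[:,1]-oy)*1e3).max().round(1))
E
python3 pk.py
```

```text
hex len 134.8 [137.] w 26.3 dyaw 0.001 0.002 origin [0.4872 0.3618] y range -13.5 51.8
tee len 134.4 [137.] w 27.3 dyaw 0.003 0.004 origin [0.4841 0.3018] y range -37.7 38.3
span len 149.4 [152.] w 25.3 dyaw 0.001 -0.015 origin [0.4999 0.2374] y range -22.4 23.0
```

Emit:
play_rows([
  [[0, 45, 0, 0, 0, 0, 94], [0, 45, 0, 0, 0, 0, 94], [0, 45, 0, 0, 0, 0, 94], [0, 45, 0, 0, 0, 0, 94], [0, 45, 0, 0, 0, 0, 94], [0, 45, 0, 0, 0, 0, 94], [0, 40, 0, 0, 0, 0, 94], [0, 0, 0, 0, 0, 0, 94], [0, 0, 0, 0, 0, 0, 94]],
])

```text
time_s: 4.3
ee_pos: [0.4057, 0.0012, 0.1509]
eef_rot: [3.074, 1.569, -0.072]
force: [0.1, 0.6, 0.0]
grip_width: 0.094
```

Run:
```python
from h import *
p,Rm,o=cur(); print(p,o['qpos'],o['time_s'])
c=snap('wrist','w4.png')
```

```text
[0.40573007 0.00122132 0.15092883] [-8.73434357e-02  3.23069569e-02  1.96820479e+00  3.85609138e-05
  1.13886815e+00  1.48713620e+00] 4.3
```

View pics/w4.png

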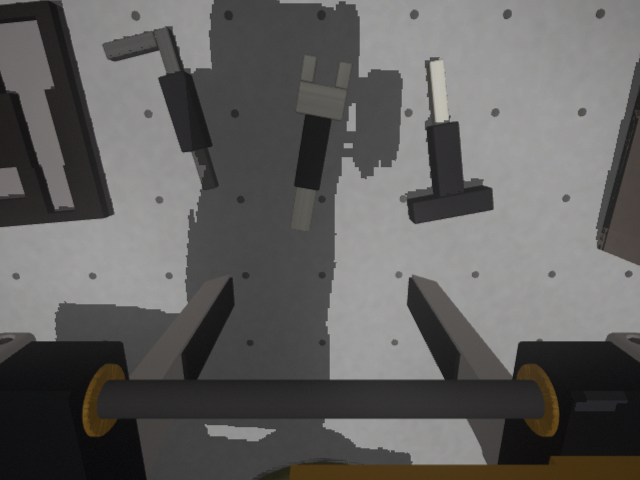

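```bash
cat > sl.py <<'E'
from h import *
import sys
def sleeve(f,u,v,thr=None,z=.02):
    c=load(f); g=cv2.cvtColor(c['img'],cv2.COLOR_RGB2GRAY)
    m=(g<(thr or 55)).astype(np.uint8); m[265:]=0
    m=cv2.morphologyEx(m,cv2.MORPH_OPEN,np.ones((5,5)))
    k,lab=cv2.connectedComponents(m); L=lab[v,u]; print('g',g[v,u],'lab',L,(lab==L).sum())
    cs,_=cv2.findContours((lab==L).astype(np.uint8),cv2.RETR_EXTERNAL,cv2.CHAIN_APPROX_NONE)
    P=np.array([ray(c,a,b,z)[:2] for a,b in cs[0][:,0]],np.float32)*1000
    (x,y),(w,h),an=cv2.minAreaRect(P); 
    print('centre',round(x,1),round(y,1),'size',round(w,1),round(h,1),'ang',round(an,2))
    print(cv2.approxPolyDP(cs[0],3,True)[:,0].tolist())
if __name__=='__main__': sleeve(sys.argv[1],int(sys.argv[2]),int(sys.argv[3]),int(sys.argv[4]) if len(sys.argv)>4 else None)
E
python3 sl.py w4 312 150 45; python3 sl.py w4 188 115;python3 sl.py w4 446 160
python3 - <<'E'
from h import *
c=load('w4'); im=cv2.cvtColor(c['img'],cv2.COLOR_RGB2BGR)
cv2.imwrite('pics/w4z.png',cv2.resize(im[40:240,90:230],None,fx=3,fy=3,interpolation=cv2.INTER_CUBIC))
cv2.imwrite('pics/w4y.png',cv2.resize(im[40:240,280:500],None,fx=3,fy=3,interpolation=cv2.INTER_CUBIC))
E
```

```text
g 26 lab 6 1889
centre 471.5 8.2 size 21.8 59.4 ang 79.36
[[305, 115], [295, 185], [318, 189], [330, 119]]
g 40 lab 4 3054
centre 487.7 106.3 size 94.1 26.6 ang 12.58
[[160, 77], [182, 151], [195, 151], [199, 164], [206, 165], [203, 189], [213, 188], [217, 180], [207, 150], [211, 140], [192, 77], [184, 71]]
g 47 lab 8 4060
centre 455.9 -106.2 size 79.2 71.7 ang 9.68
[[457, 123], [427, 127], [433, 193], [408, 199], [410, 218], [414, 218], [414, 205], [420, 212], [426, 212], [425, 218], [491, 209], [490, 188], [463, 187]]
```

View pics/w4y.png

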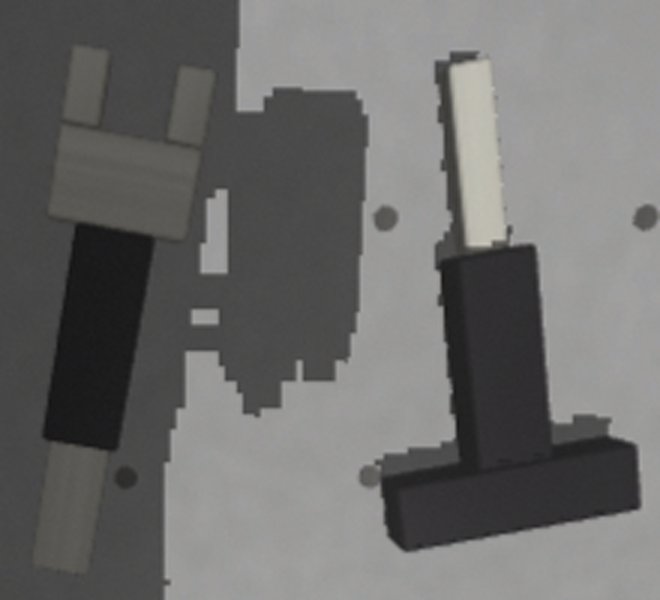

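Run:
```python
from h import *
plan([.4715,.0082,.0115],-.186)
```

```text
rot [ 1.842e-01 -1.800e-03  1.000e-04] rows 2 each [ 0.0921 -0.0009  0.    ]
trans mm [139.2 -18.1 -63.5] rows 4 each [ 34.8  -4.5 -15.9]
```

Emit:
play_rows([
  [[0, 0, 0, 0.0921, -0.0009, 0, 60], [0, 0, 0, 0.0921, -0.0009, 0, 60], [20, -9, -31.7, 0, 0, 0, 60], [20, -9, -31.7, 0, 0, 0, 60], [30, 0, 0, 0, 0, 0, 60], [30, 0, 0, 0, 0, 0, 60], [0, 0, 0, 0, 0, 0, 60], [0, 0, 0, 0, 0, 0, 60]],
])

```text
time_s: 5.15
ee_pos: [0.4713, 0.0094, 0.0506]
eef_rot: [0.074, 1.569, 3.033]
force: [0.5, 0.3, -0.3]
grip_width: 0.0595
```

Run:
```python
from h import *
plan([.4715,.0082,.0115],-.186); c=snap('wrist','w5.png')
```

```text
rot [ 0.0029  0.0017 -0.0001] rows 1 each [ 0.0029  0.0017 -0.0001]
trans mm [39.1  1.1 -0.4] rows 1 each [39.1  1.1 -0.4]
```

View pics/w5.png

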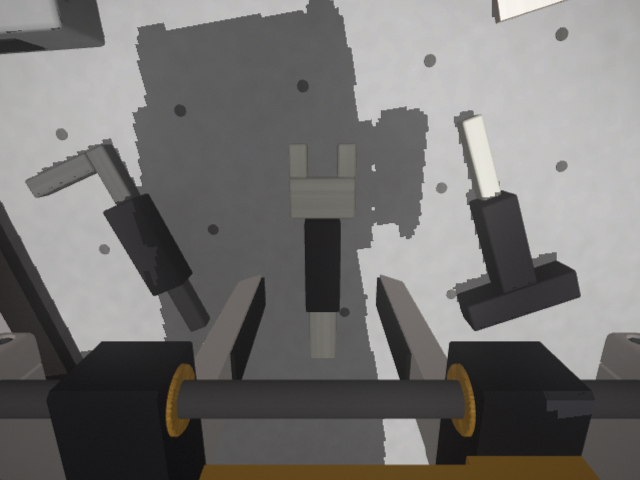

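Emit:
play_rows([
  [[20, 1, 0, 0.0029, 0.0017, 0, 60], [19, 0, 0, 0, 0, 0, 60], [0, 0, 0, 0, 0, 0, 60], [0, 0, 0, 0, 0, 0, 10], [0, 0, 0, 0, 0, 0, 10], [0, 0, 0, 0, 0, 0, 10], [0, 0, 0, 0, 0, 0, 10], [0, 0, 0, 0, 0, 0, 10], [-15, 0, 0, 0, 0, 0, 10], [-25, 0, 0, 0, 0, 0, 10]],
], grip_force=35)

```text
time_s: 6.2
ee_pos: [0.4699, 0.0078, 0.0501]
eef_rot: [0.17, 1.568, 3.124]
force: [0.4, -0.3, -1.2]
grip_width: 0.0215
```

Run:
```python
from h import *
p,Rm,o=cur();print(p,o['grip_width'],o['force'])
c=snap('wrist','w6.png')
# target: origin spanner at (.4999,.2374), sleeve middle -5mm along x
a=.084; t=np.array([.4999,.2374])-.005*np.array([np.cos(a),np.sin(a)]); print(t)
plan([t[0],t[1],.06],a)
```

```text
[0.46991795 0.00779643 0.05011791] 0.021506110447133832 [ 0.44444018 -0.32430035 -1.20074883]
[0.49491763 0.23698049]
rot [-2.711e-01 -2.900e-03 -2.000e-04] rows 2 each [-1.355e-01 -1.500e-03 -1.000e-04]
trans mm [  -5.5 -226.6  -41.9] rows 5 each [ -1.1 -45.3  -8.4]
```

View pics/w6.png

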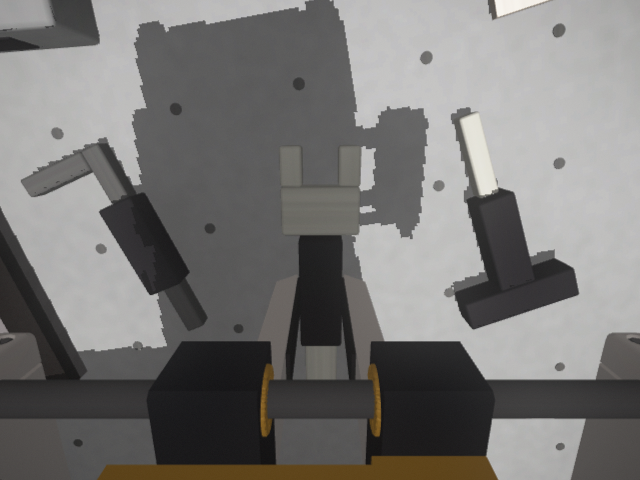

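Run:
```python
from h import *
c=load('w6');p,Rm,o=cur()
z=p[2]+.0085
for u,v in [(298,236),(342,236),(302,345),(340,345)]:
    q=ray(c,u,v,z)-p; print((Rm.T@q*1000).round(1))
```

```text
[ -8.4 -10.2 -31.7]
[ -8.4  10.7 -31.7]
[-8.6 -9.1 27.5]
[-8.6 10.7 27.5]
```

Emit:
play_rows([
  [[-5, 0, 0, -0.1355, -0.0015, 0, 10], [-5, 0, 0, -0.1355, -0.0015, 0, 10], [0, -45.3, -8, 0, 0, 0, 10], [0, -45.3, -8, 0, 0, 0, 10], [0, -45.3, -8, 0, 0, 0, 10], [0, -45.3, -8, 0, 0, 0, 10], [0, -45.3, -8, 0, 0, 0, 10], [0, 0, 0, 0, 0, 0, 10], [0, 0, 0, 0, 0, 0, 10]],
])

```text
time_s: 7.15
ee_pos: [0.4913, 0.2373, 0.06]
eef_rot: [0.03, 1.567, -3.026]
force: [0.5, -0.7, -1.3]
grip_width: 0.0215
```

Run:
```python
from h import *
p,Rm,o=cur();print(p,o['grip_width'],o['force'])
c=snap('wrist','w7.png')
plan([.4929,.2368,.0215],.084)
```

```text
[0.49131797 0.23728047 0.06000684] 0.021471815061574678 [ 0.52239117 -0.73478342 -1.34729716]
rot [ 0.0002  0.0039 -0.0001] rows 1 each [ 0.0002  0.0039 -0.0001]
trans mm [38.7 -0.3 -1.4] rows 1 each [38.7 -0.3 -1.4]
```

View pics/w7.png

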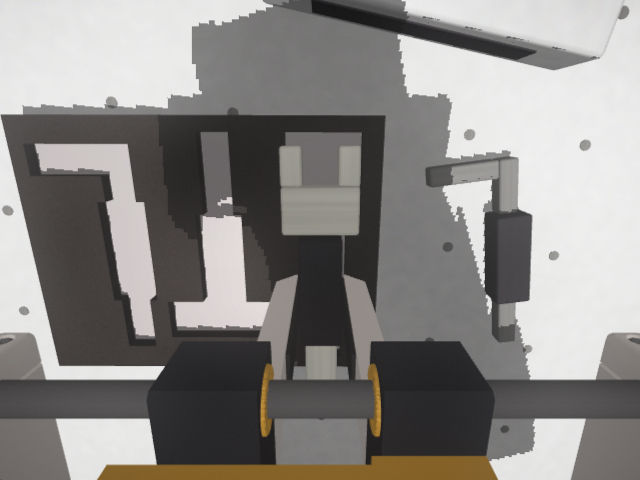

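Emit:
play_rows([
  [[15, -0.3, -1.4, 0, 0.0039, 0, 10], [10, 0, 0, 0, 0, 0, 10], [7, 0, 0, 0, 0, 0, 10], [6, 0, 0, 0, 0, 0, 10], [0, 0, 0, 0, 0, 0, 10], [0, 0, 0, 0, 0, 0, 10]],
])

```text
time_s: 7.8
ee_pos: [0.4933, 0.2372, 0.0228]
eef_rot: [-2.817, 1.57, 0.408]
force: [-0.4, -0.2, -1.0]
grip_width: 0.0213
```

Run:
```python
from h import *
p,Rm,o=cur();print(p,o['grip_width'],o['force'],o['moment'])
c=snap('wrist','w8.png')
plan([.4929,.2368,.0215],.084)
```

```text
[0.493264   0.23716945 0.02283901] 0.021332303968794732 [-0.38873153 -0.16788318 -0.96372642] [ 0.02809673 -0.00750297  0.026661  ]
rot [-0.0002 -0.0013  0.0004] rows 1 each [-0.0002 -0.0013  0.0004]
trans mm [1.5 0.4 0.5] rows 1 each [1.5 0.4 0.5]
```

View pics/w8.png

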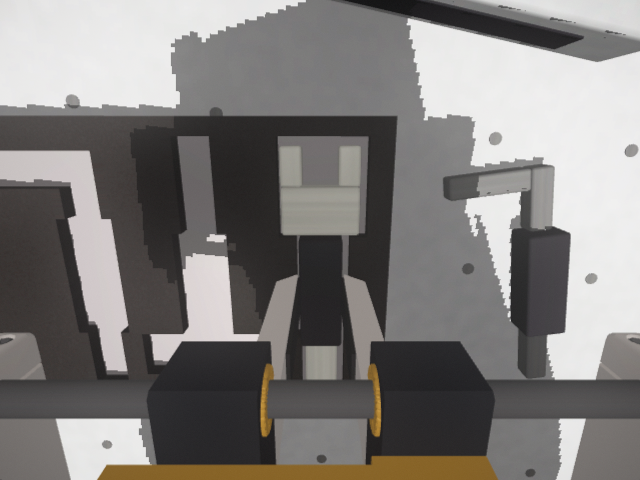

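Emit:
play_rows([
  [[1.5, 1.2, 0.5, 0, 0, 0, 10], [0.5, 0, 0, 0, 0, 0, 10], [0, 0, 0, 0, 0, 0, 24], [0, 0, 0, 0, 0, 0, 36], [0, 0, 0, 0, 0, 0, 36], [0, 0, 0, 0, 0, 0, 36], [-20, 0, 0, 0, 0, 0, 36], [-30, 0, 0, 0, 0, 0, 36], [-40, 0, 0, 0, 0, 0, 50], [0, 0, 0, 0, 0, 0, 50]],
])

```text
time_s: 8.85
ee_pos: [0.4948, 0.2369, 0.1156]
eef_rot: [-2.839, 1.562, 0.387]
force: [0.5, 0.7, -0.4]
grip_width: 0.0478
```

Run:
```python
from h import *
p,Rm,o=cur();print(p,o['grip_width'],o['force'],o['qpos'])
c=snap('wrist','w9.png')
plan([.43,.11,.15],.1)
```

```text
[0.49475834 0.2368757  0.11563765] 0.04780754045829894 [ 0.48471579  0.70980845 -0.38666365] [3.79717204e-01 3.81812867e-01 1.63151260e+00 6.92948910e-05
 1.11947525e+00 1.86650794e+00]
rot [-0.016  -0.0052  0.0016] rows 1 each [-0.016  -0.0052  0.0016]
trans mm [-37.1 119.4  76. ] rows 4 each [-9.3 29.9 19. ]
```

View pics/w9.png

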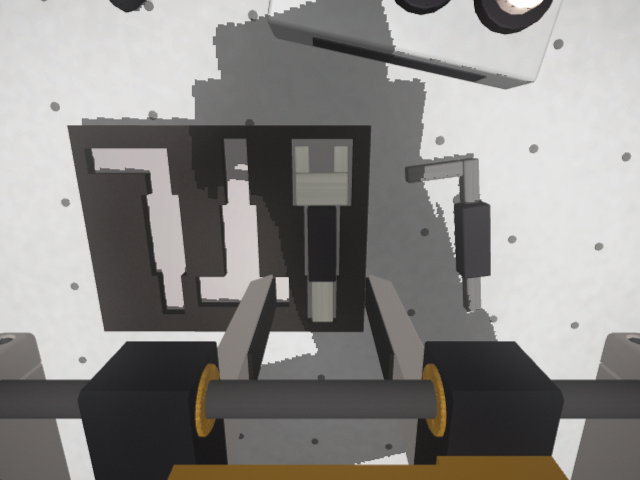

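Emit:
play_rows([
  [[-9, 32, 18, -0.06, -0.005, 0.001, 60], [-9, 32, 18, -0.06, 0, 0, 60], [-9, 32, 18, 0, 0, 0, 60], [-9, 25, 18, 0, 0, 0, 60], [0, 0, 0, 0, 0, 0, 60], [0, 0, 0, 0, 0, 0, 60]],
])

```text
time_s: 9.5
ee_pos: [0.4405, 0.105, 0.1463]
eef_rot: [0.05, 1.566, -2.889]
force: [-0.8, 0.8, -0.2]
grip_width: 0.0603
```

Run:
```python
from h import *
p,Rm,o=cur();print(p,o['grip_width'],o['force'],o['qpos'])
c=snap('wrist','w10.png')
im=cv2.cvtColor(c['img'],cv2.COLOR_RGB2BGR)
cv2.imwrite('pics/w10z.png',cv2.resize(im[20:270,200:420],None,fx=2.4,fy=2.4,interpolation=cv2.INTER_CUBIC))
```

```text
[0.44045884 0.10504888 0.14631025] 0.060251633517537456 [-0.79426699  0.77790308 -0.15134472] [ 1.53491021e-01  1.48911189e-01  1.85197985e+00 -5.17068983e-04
  1.14544811e+00  1.52176336e+00]
```

View pics/w10z.png

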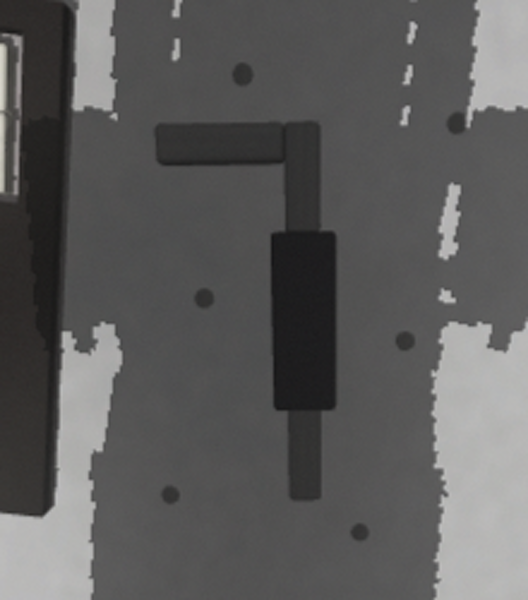

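```bash
python3 sl.py w10 326 153 42
python3 - <<'E'
from h import *
c=load('w10'); p,Rm,o=cur()
q=[ray(c,200+u/2.4,20+v/2.4,.02) for u,v in [(271.5,232),(335.5,232),(336,409),(274.5,409)]]
print(np.round(q,4)); a=(q[0]+q[1]-q[2]-q[3])/2; print('yaw',np.arctan2(a[1],a[0]),'ctr',np.mean(q,0), 'cur yaw',np.arctan2(-Rm[1,2],-Rm[0,2]))
E
```

```text
g 29 lab 7 1957
centre 504.3 113.6 size 59.5 21.2 ang 12.51
[[314, 117], [314, 188], [337, 190], [339, 118]]
[[0.5307 0.1298 0.02  ]
 [0.535  0.1089 0.02  ]
 [0.4773 0.0959 0.02  ]
 [0.4729 0.1171 0.02  ]]
yaw 0.21896743898326165 ctr [0.5039871  0.11293141 0.02      ] cur yaw 0.20369353619837854
```

Run:
```python
from h import *
plan([.5042,.1133,.0115],.2185)
```

```text
rot [-0.0148  0.0051 -0.0002] rows 1 each [-0.0148  0.0051 -0.0002]
trans mm [134.7   6.2 -63.8] rows 4 each [ 33.7   1.6 -16. ]
```

Emit:
play_rows([
  [[20, 3.1, -31.9, -0.0148, 0.0051, 0, 60], [20, 3.1, -31.9, 0, 0, 0, 60], [30, 0, 0, 0, 0, 0, 60], [25, 0, 0, 0, 0, 0, 60], [0, 0, 0, 0, 0, 0, 60], [0, 0, 0, 0, 0, 0, 60]],
])

```text
time_s: 10.15
ee_pos: [0.5042, 0.1132, 0.0517]
eef_rot: [0.726, 1.57, -2.196]
force: [0.1, 0.4, 0.1]
grip_width: 0.0606
```

Run:
```python
from h import *
plan([.5042,.1133,.0115],.2185); c=snap('wrist','w11.png')
```

```text
rot [ 0.001   0.0002 -0.0002] rows 1 each [ 0.001   0.0002 -0.0002]
trans mm [40.2 -0.1 -0. ] rows 1 each [40.2 -0.1 -0. ]
```

View pics/w11.png

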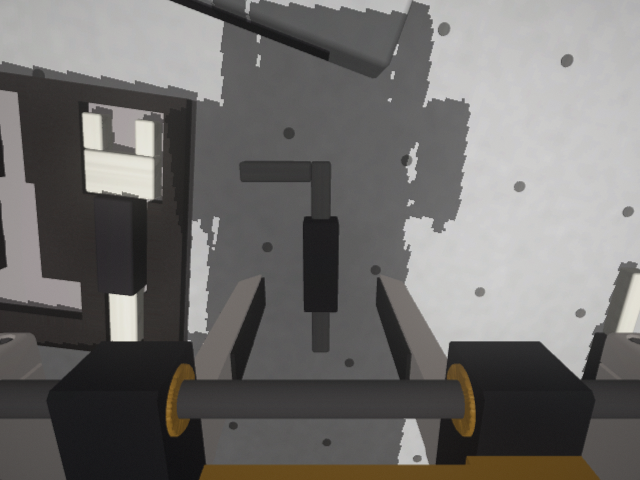

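Emit:
play_rows([
  [[20, 0, 0, 0, 0, 0, 60], [20, 0, 0, 0, 0, 0, 60], [0, 0, 0, 0, 0, 0, 60], [0, 0, 0, 0, 0, 0, 10], [0, 0, 0, 0, 0, 0, 10], [0, 0, 0, 0, 0, 0, 10], [0, 0, 0, 0, 0, 0, 10], [0, 0, 0, 0, 0, 0, 10], [-20, 0, 0, 0, 0, 0, 10], [-40, 0, 0, 0, 0, 0, 10]],
], grip_force=35)

```text
time_s: 11.2
ee_pos: [0.5025, 0.1122, 0.0702]
eef_rot: [-0.009, 1.566, -2.932]
force: [0.7, 0.5, -0.8]
grip_width: 0.0214
```

Run:
```python
from h import *
p,Rm,o=cur();print(p,o['grip_width'],o['force'])
c=snap('wrist','w12.png')
plan([.4872,.3618,.07],.084)
im=cv2.cvtColor(c['img'],cv2.COLOR_RGB2BGR)
cv2.imwrite('pics/w12z.png',cv2.resize(im[120:370,220:440],None,fx=2.4,fy=2.4,interpolation=cv2.INTER_CUBIC))
```

```text
[0.50252644 0.11223343 0.0702342 ] 0.02136511871402938 [ 0.68422208  0.49666038 -0.80983948]
rot [ 0.1348 -0.0061 -0.0003] rows 1 each [ 0.1348 -0.0061 -0.0003]
trans mm [   8.1 -249.6   -2.1] rows 6 each [  1.3 -41.6  -0.3]
```

View pics/w12z.png

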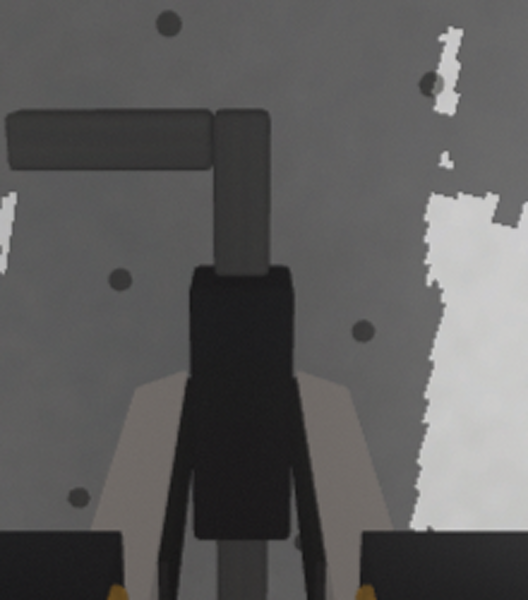

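Emit:
play_rows([
  [[0, 0, 0, 0.1348, -0.003, 0, 10], [0, -41.6, -0.4, 0, 0, 0, 10], [0, -41.6, -0.4, 0, 0, 0, 10], [0, -41.6, -0.4, 0, 0, 0, 10], [0, -41.6, -0.4, 0, 0, 0, 10], [0, -41.6, -0.4, 0, 0, 0, 10], [0, -41.6, -0.4, 0, 0, 0, 10], [0, 0, 0, 0, 0, 0, 10], [0, 0, 0, 0, 0, 0, 10]],
])

```text
time_s: 12.15
ee_pos: [0.4852, 0.3618, 0.0712]
eef_rot: [0.316, 1.568, -2.74]
force: [-1.2, -0.6, -1.5]
grip_width: 0.0216
```

Run:
```python
from h import *
p,Rm,o=cur();print(p,o['grip_width'],o['force'])
c=snap('wrist','w13.png')
plan([.4877,.3618,.0235],.084)
```

```text
[0.4852442  0.36182694 0.07117445] 0.021567342792147864 [-1.20779761 -0.55104232 -1.53660063]
rot [ 0.0002  0.0027 -0.001 ] rows 1 each [ 0.0002  0.0027 -0.001 ]
trans mm [47.8 -0.6 -2.2] rows 1 each [47.8 -0.6 -2.2]
```

View pics/w13.png

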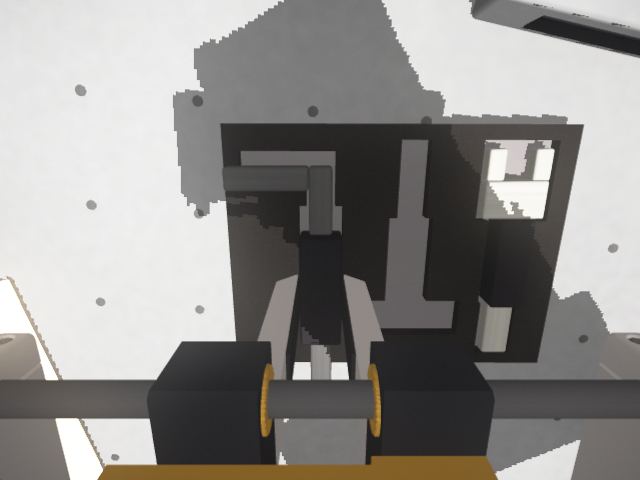

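Emit:
play_rows([
  [[20, -0.6, -2.2, 0, 0.0027, -0.001, 10], [12, 0, 0, 0, 0, 0, 10], [8, 0, 0, 0, 0, 0, 10], [6, 0, 0, 0, 0, 0, 10], [0, 0, 0, 0, 0, 0, 10], [0, 0, 0, 0, 0, 0, 10]],
])

```text
time_s: 12.8
ee_pos: [0.488, 0.3623, 0.026]
eef_rot: [-2.455, 1.57, 0.77]
force: [-0.5, 0.4, -1.7]
grip_width: 0.0215
```

Run:
```python
from h import *
p,Rm,o=cur();print(p,o['grip_width'],o['force'])
c=snap('wrist','w14.png')
plan([.4877,.3618,.0205],.084)
```

```text
[0.48801282 0.36225366 0.02604545] 0.021507320894615666 [-0.54353184  0.43743747 -1.71800905]
rot [-0.0002 -0.0013  0.0009] rows 1 each [-0.0002 -0.0013  0.0009]
trans mm [5.7 0.5 0.4] rows 1 each [5.7 0.5 0.4]
```

View pics/w14.png

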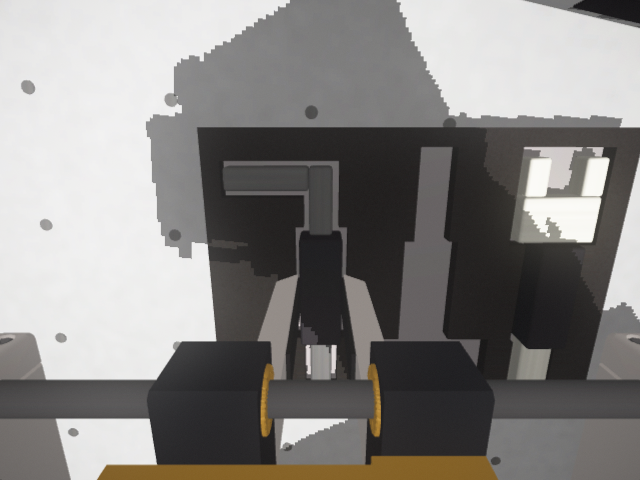

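Aligned with even gaps. Lower and release.

Emit:
play_rows([
  [[3, 1, 0.4, 0, 0, 0, 10], [3, 0, 0, 0, 0, 0, 10], [0, 0, 0, 0, 0, 0, 10], [0, 0, 0, 0, 0, 0, 24], [0, 0, 0, 0, 0, 0, 36], [0, 0, 0, 0, 0, 0, 36], [0, 0, 0, 0, 0, 0, 36], [-20, 0, 0, 0, 0, 0, 36], [-30, 0, 0, 0, 0, 0, 36], [-45, 0, 0, 0, 0, 0, 50]],
])

```text
time_s: 13.85
ee_pos: [0.4865, 0.3605, 0.1137]
eef_rot: [0.424, 1.567, -2.634]
force: [-0.6, -0.1, -0.4]
grip_width: 0.0413
```

Run:
```python
from h import *
p,Rm,o=cur();print(p,o['grip_width'],o['force'])
c=snap('wrist','w15.png')
plan([.41,-.1,.15],.084)
```

```text
[0.48647839 0.3604956  0.11369855] 0.041303411828162995 [-0.57560072 -0.08088824 -0.42282712]
rot [ 0.     -0.0076  0.0044] rows 1 each [ 0.     -0.0076  0.0044]
trans mm [-26.9 454.2 117.9] rows 10 each [-2.7 45.4 11.8]
```

View pics/w15.png

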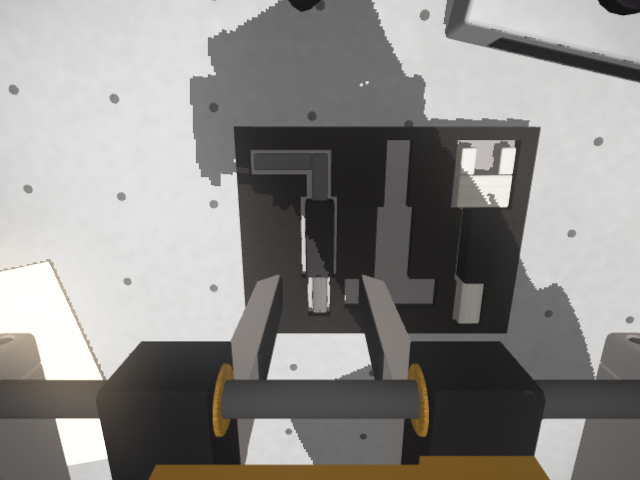

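Emit:
play_rows([
  [[-7, 45, 11, -0.08, -0.0076, 0.0044, 60], [-7, 45, 11, 0, 0, 0, 60], [-7, 45, 11, 0, 0, 0, 60], [-7, 45, 11, 0, 0, 0, 60], [0, 45, 11, 0, 0, 0, 60], [0, 45, 11, 0, 0, 0, 60], [0, 45, 11, 0, 0, 0, 60], [0, 45, 5, 0, 0, 0, 60], [0, 45, 0, 0, 0, 0, 60], [0, 45, 0, 0, 0, 0, 60]],
])

```text
time_s: 14.9
ee_pos: [0.4764, -0.0976, 0.1448]
eef_rot: [0.555, 1.563, -2.423]
force: [0.7, 0.3, 0.5]
grip_width: 0.0599
```

Emit:
play_rows([
  [[0, 0, 0, 0, 0, 0, 60], [0, 0, 0, 0, 0, 0, 60]],
])

```text
time_s: 15.1
ee_pos: [0.4763, -0.0962, 0.1443]
eef_rot: [0.423, 1.563, -2.557]
force: [0.0, 1.1, -0.2]
grip_width: 0.0599
```

Run:
```python
from h import *
p,Rm,o=cur();print(p,o['grip_width'],o['force'],o['qpos'])
c=snap('wrist','w16.png')
im=cv2.cvtColor(c['img'],cv2.COLOR_RGB2BGR)
cv2.imwrite('pics/w16z.png',cv2.resize(im[20:270,200:420],None,fx=2.4,fy=2.4,interpolation=cv2.INTER_CUBIC))
```

```text
[ 0.4762855  -0.09623043  0.14432408] 0.05994099890421026 [ 0.01440457  1.13248501 -0.15477365] [-0.27134254  0.22388341  1.76702698 -0.00667418  1.15598726  1.14018717]
```

View pics/w16z.png

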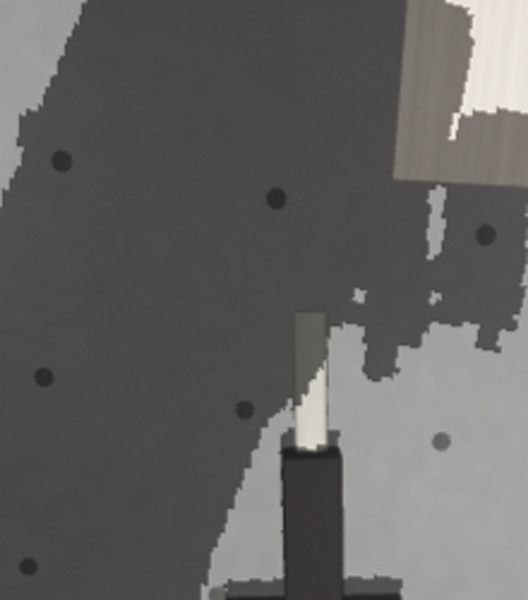

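Emit:
play_rows([
  [[0, 0, 35, 0, 0, 0, 60], [0, 0, 35, 0, 0, 0, 60], [0, 0, 0, 0, 0, 0, 60], [0, 0, 0, 0, 0, 0, 60]],
])

```text
time_s: 15.55
ee_pos: [0.4076, -0.1063, 0.1456]
eef_rot: [0.599, 1.564, -2.378]
force: [-0.5, 0.3, -0.3]
grip_width: 0.0596
```

Run:
```python
from h import *
p,Rm,o=cur();print(p)
c=snap('wrist','w17.png')
im=cv2.cvtColor(c['img'],cv2.COLOR_RGB2BGR)
cv2.imwrite('pics/w17z.png',cv2.resize(im[20:270,200:420],None,fx=2.4,fy=2.4,interpolation=cv2.INTER_CUBIC))
```

```text
[ 0.40759129 -0.10629716  0.14556411]
```

View pics/w17z.png

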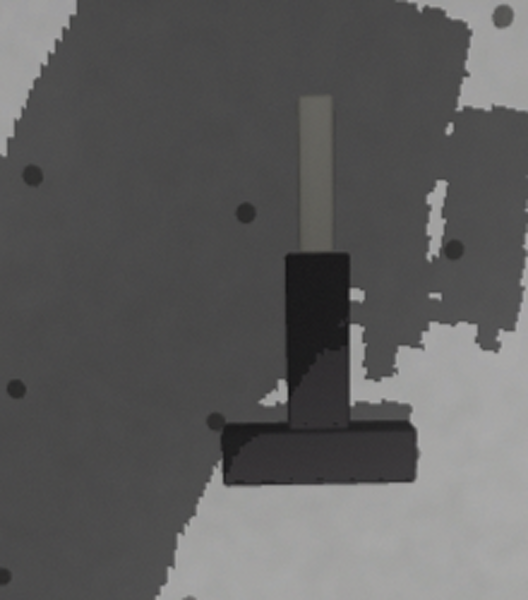

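Run:
```python
from h import *
c=load('w17'); p,Rm,o=cur()
q=[ray(c,200+u/2.4,20+v/2.4,.02) for u,v in [(286,254),(349.5,254),(350,429),(289,429)]]
print(np.round(q,4)); a=(q[0]+q[1]-q[2]-q[3])/2; yaw=np.arctan2(a[1],a[0]);print(np.linalg.norm(a),'yaw',yaw,'ctr',np.mean(q,0), 'cur yaw',np.arctan2(-Rm[1,2],-Rm[0,2]))
m=np.mean(q,0); plan([m[0],m[1],.0115],yaw)
```

```text
[[ 0.4925 -0.0914  0.02  ]
 [ 0.496  -0.1124  0.02  ]
 [ 0.438  -0.1235  0.02  ]
 [ 0.4344 -0.1022  0.02  ]]
0.05909733242514501 yaw 0.1858299590045243 ctr [ 0.46522275 -0.10737065  0.02      ] cur yaw 0.16501572269673903
rot [-0.0208  0.0061 -0.004 ] rows 1 each [-0.0208  0.0061 -0.004 ]
trans mm [134.   11.5 -56. ] rows 4 each [ 33.5   2.9 -14. ]
```

Emit:
play_rows([
  [[20, 5.7, -28, -0.0208, 0.0061, -0.004, 60], [20, 5.8, -28, 0, 0, 0, 60], [30, 0, 0, 0, 0, 0, 60], [25, 0, 0, 0, 0, 0, 60], [0, 0, 0, 0, 0, 0, 60], [0, 0, 0, 0, 0, 0, 60]],
])

```text
time_s: 16.2
ee_pos: [0.4649, -0.1084, 0.0503]
eef_rot: [-0.519, 1.569, 2.808]
force: [0.4, -0.1, 1.1]
grip_width: 0.0599
```

Run:
```python
from h import *
plan([.4652,-.1074,.0115],.186); c=snap('wrist','w18.png')
```

```text
rot [-0.0005  0.0013  0.0007] rows 1 each [-0.0005  0.0013  0.0007]
trans mm [38.8 -0.9 -0.5] rows 1 each [38.8 -0.9 -0.5]
```

View pics/w18.png

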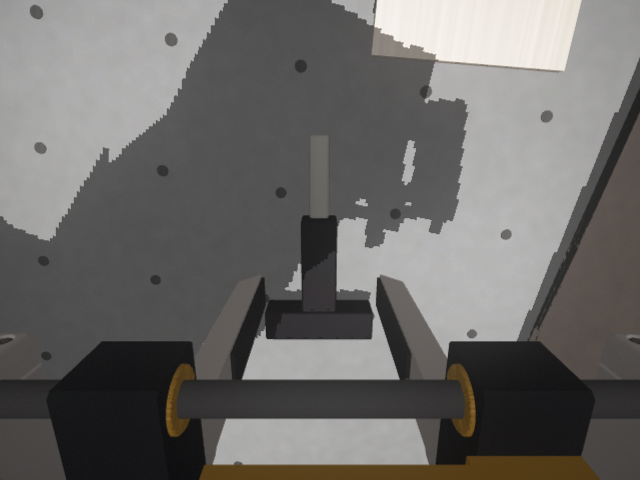

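Emit:
play_rows([
  [[20, -0.9, -0.5, 0, 0.0013, 0, 60], [19, 0, 0, 0, 0, 0, 60], [0, 0, 0, 0, 0, 0, 60], [0, 0, 0, 0, 0, 0, 10], [0, 0, 0, 0, 0, 0, 10], [0, 0, 0, 0, 0, 0, 10], [0, 0, 0, 0, 0, 0, 10], [0, 0, 0, 0, 0, 0, 10], [-20, 0, 0, 0, 0, 0, 10], [-40, 0, 0, 0, 0, 0, 10]],
], grip_force=35)

```text
time_s: 17.25
ee_pos: [0.463, -0.1073, 0.0695]
eef_rot: [-0.596, 1.565, 2.73]
force: [1.0, -0.2, -0.9]
grip_width: 0.0214
```

Run:
```python
from h import *
p,Rm,o=cur();print(p,o['grip_width'],o['force'])
plan([.4846,.3018,.085],.084)
```

```text
[ 0.4629544  -0.10732184  0.0694822 ] 0.021379323522214264 [ 0.99308883 -0.21150904 -0.90541418]
rot [0.1006 0.0048 0.0029] rows 1 each [0.1006 0.0048 0.0029]
trans mm [ -15.5 -405.9  -55.9] rows 9 each [ -1.7 -45.1  -6.2]
```

Emit:
play_rows([
  [[-8, 0, 0, 0.1006, 0.0048, 0.0029, 10], [-8, -45, -6.2, 0, 0, 0, 10], [0, -45, -6.2, 0, 0, 0, 10], [0, -45, -6.2, 0, 0, 0, 10], [0, -45, -6.2, 0, 0, 0, 10], [0, -45, -6.2, 0, 0, 0, 10], [0, -45, -6.2, 0, 0, 0, 10], [0, -45, -6.2, 0, 0, 0, 10], [0, -45, -6.2, 0, 0, 0, 10], [0, -45, -6.2, 0, 0, 0, 10]],
])

```text
time_s: 18.25
ee_pos: [0.4858, 0.3023, 0.0862]
eef_rot: [2.696, 1.565, -0.361]
force: [1.0, -0.3, -1.7]
grip_width: 0.0214
```

Emit:
play_rows([
  [[5, 0, 0, 0, 0, 0, 10], [5, 0, 0, 0, 0, 0, 10], [0, 0, 0, 0, 0, 0, 10]],
])

```text
time_s: 18.55
ee_pos: [0.4857, 0.2993, 0.0752]
eef_rot: [2.368, 1.566, -0.69]
force: [1.1, -0.3, -1.4]
grip_width: 0.0213
```

Run:
```python
from h import *
p,Rm,o=cur();print(p,o['grip_width'],o['force'])
c=snap('wrist','w19.png')
plan([.4846,.3018,.0235],.084)
```

```text
[0.48569415 0.29928349 0.07523472] 0.0213339951183651 [ 1.09421916 -0.25688283 -1.39823559]
rot [-0.0011 -0.004  -0.0027] rows 1 each [-0.0011 -0.004  -0.0027]
trans mm [52.3 -2.7  1.2] rows 2 each [26.2 -1.4  0.6]
```

View pics/w19.png

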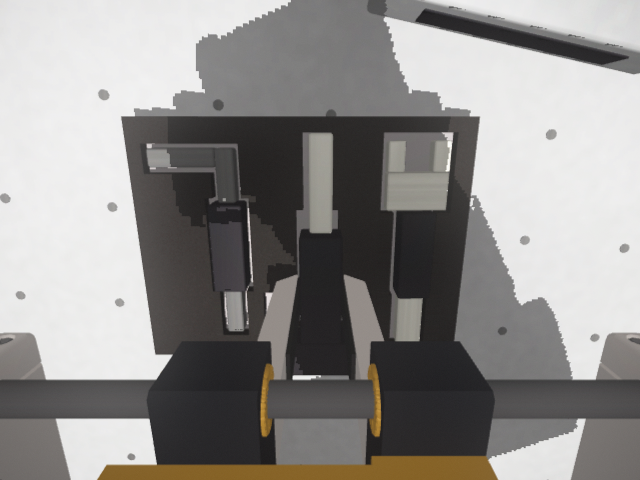

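Emit:
play_rows([
  [[20, -2.7, 1.2, -0.0011, -0.004, -0.0027, 10], [14, 0, 0, 0, 0, 0, 10], [8, 0, 0, 0, 0, 0, 10], [7, 0, 0, 0, 0, 0, 10], [0, 0, 0, 0, 0, 0, 10], [0, 0, 0, 0, 0, 0, 10]],
])

```text
time_s: 19.2
ee_pos: [0.4851, 0.303, 0.0277]
eef_rot: [-2.707, 1.569, 0.519]
force: [0.1, -0.6, -1.1]
grip_width: 0.0215
```

Run:
```python
from h import *
p,Rm,o=cur();print(p,o['grip_width'],o['force'])
c=snap('wrist','w20.png')
plan([.4846,.3018,.0205],.084)
```

```text
[0.48512457 0.30303734 0.02766766] 0.021533676614429276 [ 0.12804798 -0.57558843 -1.11340111]
rot [ 0.0012 -0.0019  0.0009] rows 1 each [ 0.0012 -0.0019  0.0009]
trans mm [7.3 1.2 0.7] rows 1 each [7.3 1.2 0.7]
```

View pics/w20.png

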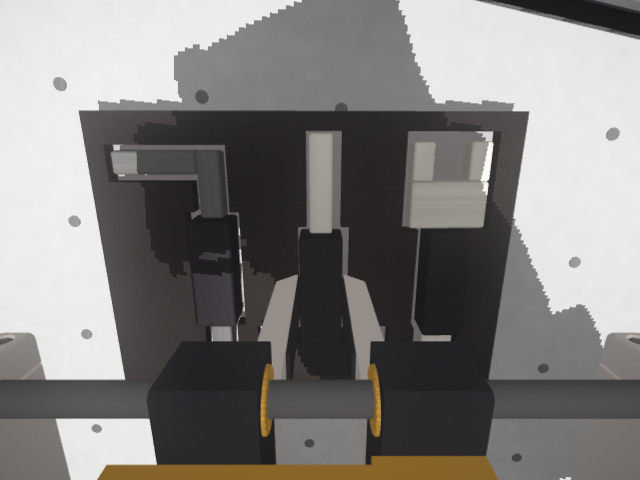

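Emit:
play_rows([
  [[0, 1.6, 2, 0, 0, 0, 10], [3, 0, 0, 0, 0, 0, 10], [3, 0, 0, 0, 0, 0, 10], [1, 0, 0, 0, 0, 0, 10], [0, 0, 0, 0, 0, 0, 10]],
])

```text
time_s: 19.75
ee_pos: [0.483, 0.3012, 0.0204]
eef_rot: [-2.685, 1.57, 0.542]
force: [-2.4, -1.4, 2.5]
grip_width: 0.0213
```

Run:
```python
from h import *
p,Rm,o=cur();print(p,o['grip_width'],o['force'])
c=snap('wrist','w21.png')
```

```text
[0.48303075 0.30124297 0.02042356] 0.02132563809338546 [-2.42239488 -1.40493477  2.46656821]
```

View pics/w21.png

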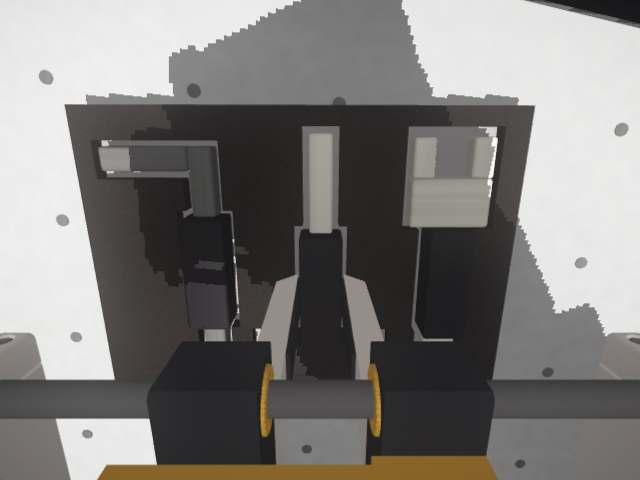

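Emit:
play_rows([
  [[0, 0, 0, 0, 0, 0, 24], [0, 0, 0, 0, 0, 0, 36], [0, 0, 0, 0, 0, 0, 36], [0, 0, 0, 0, 0, 0, 36], [-20, 0, 0, 0, 0, 0, 36], [-30, 0, 0, 0, 0, 0, 36], [-45, 0, 0, 0, 0, 0, 50], [-45, 0, 20, 0, 0, 0, 50], [0, 0, 20, 0, 0, 0, 50], [0, 0, 0, 0, 0, 0, 50]],
])

```text
time_s: 20.8
ee_pos: [0.442, 0.2979, 0.1615]
eef_rot: [-2.668, 1.568, 0.56]
force: [1.1, 0.2, -0.6]
grip_width: 0.0498
```

Run:
```python
from h import *
p,Rm,o=cur();print(p,o['grip_width'],o['force'])
c=snap('wrist','w22.png')
im=cv2.cvtColor(c['img'],cv2.COLOR_RGB2BGR)
cv2.imwrite('pics/w22z.png',cv2.resize(im[50:300,160:500],None,fx=2.3,fy=2.3,interpolation=cv2.INTER_CUBIC))
plan([.46,-.22,.3],0)
```

```text
[0.44204605 0.29794446 0.16148496] 0.04983889019068743 [ 1.1055867   0.19392917 -0.64499619]
rot [ 0.0858 -0.0017  0.001 ] rows 1 each [ 0.0858 -0.0017  0.001 ]
trans mm [-139.4  517.8  -17.3] rows 12 each [-11.6  43.2  -1.4]
```

View pics/w22z.png

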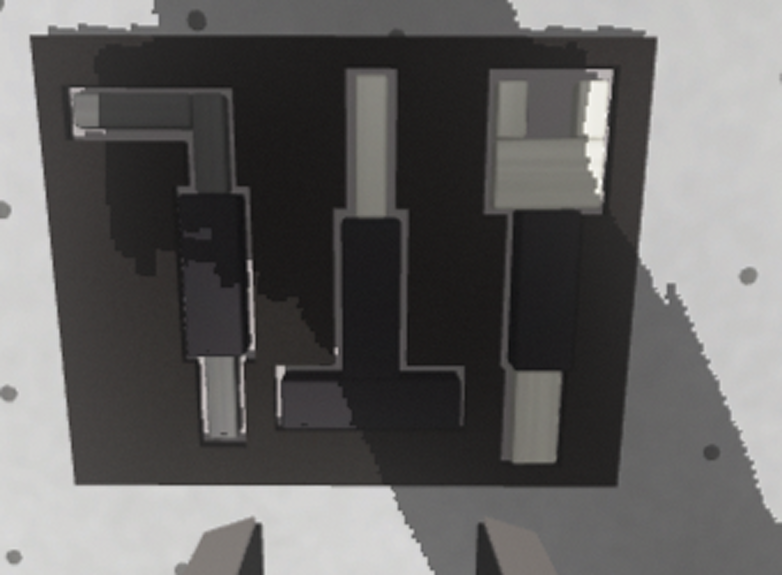

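Emit:
play_rows([
  [[-12, 43, -1.5, 0.0858, 0, 0, 94], [-12, 43, -1.5, 0, 0, 0, 94], [-12, 43, -1.5, 0, 0, 0, 94], [-12, 43, -1.5, 0, 0, 0, 94], [-12, 43, -1.5, 0, 0, 0, 94], [-12, 43, -1.5, 0, 0, 0, 94], [-12, 43, -1.5, 0, 0, 0, 94], [-12, 43, -1.5, 0, 0, 0, 94], [-12, 43, -1.5, 0, 0, 0, 94], [-12, 43, -1.5, 0, 0, 0, 94]],
])

```text
time_s: 21.85
ee_pos: [0.4614, -0.1344, 0.2797]
eef_rot: [-1.42, 1.57, 1.721]
force: [1.0, 0.4, 0.3]
grip_width: 0.0938
```

Emit:
play_rows([
  [[-10, 43, -1.5, 0, 0, 0, 94], [-10, 43, -1.5, 0, 0, 0, 94], [0, 0, 0, 0, 0, 0, 94], [0, 0, 0, 0, 0, 0, 94]],
])

```text
time_s: 22.25
ee_pos: [0.4643, -0.2189, 0.2987]
eef_rot: [-1.235, 1.569, 1.904]
force: [-0.5, 0.8, -0.9]
grip_width: 0.0938
```

Run:
```python
from h import *
p,Rm,o=cur();print(p,o['grip_width'],o['force'])
c=snap('wrist','w23.png')
```

```text
[ 0.46430618 -0.21893685  0.29873193] 0.09377726379233702 [-0.51233071  0.81810964 -0.93543571]
```

View pics/w23.png

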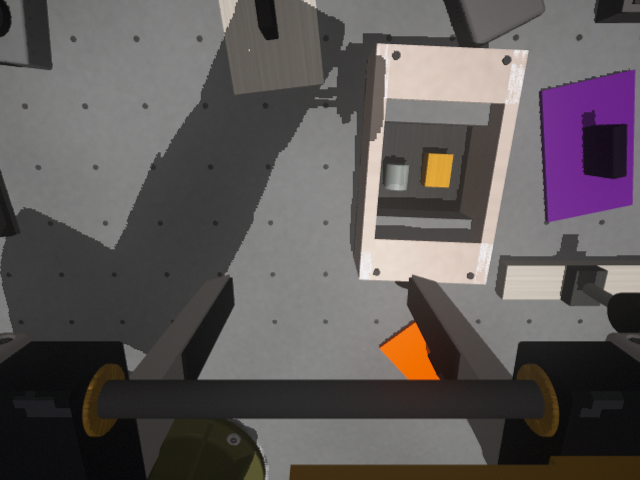

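Run:
```python
from h import *
c=load('w23')
def show(n,pts,z):
    q=np.array([ray(c,u,v,z) for u,v in pts]); m=q.mean(0); print(n,m.round(4)); print(q.round(4).tolist())
    a=(q[0]+q[1]-q[2]-q[3]); b=q[0]+q[3]-q[1]-q[2]; print(' yaw',np.arctan2(a[1],a[0]).round(4),np.arctan2(-b[0],b[1]).round(4),'len',np.linalg.norm(a)/2,np.linalg.norm(b)/2)
show('outer',[(377,44),(527,51),(487,283),(360,279)],.083)
show('screws',[(397,55.5),(505.5,60.5),(470.5,275.5),(376.5,271.5)],.083)
t=load('top0')
im=cv2.cvtColor(t['img'],cv2.COLOR_RGB2BGR)
cv2.imwrite('pics/topc.png',cv2.resize(im[135:285,300:450],None,fx=4,fy=4,interpolation=cv2.INTER_CUBIC))
```

```text
outer [ 0.5026 -0.344   0.083 ]
[[0.6297, -0.2743, 0.083], [0.6232, -0.4225, 0.083], [0.3762, -0.4144, 0.083], [0.3813, -0.2648, 0.083]]
 yaw -0.0354 -0.0391 len 0.24786646705048335 0.14897597994019945
screws [ 0.5026 -0.3437  0.083 ]
[[0.6194, -0.2945, 0.083], [0.6147, -0.4025, 0.083], [0.3856, -0.3939, 0.083], [0.3907, -0.2838, 0.083]]
 yaw -0.0422 -0.0448 len 0.2290770870496001 0.10914379076719823
```

View pics/topc.png

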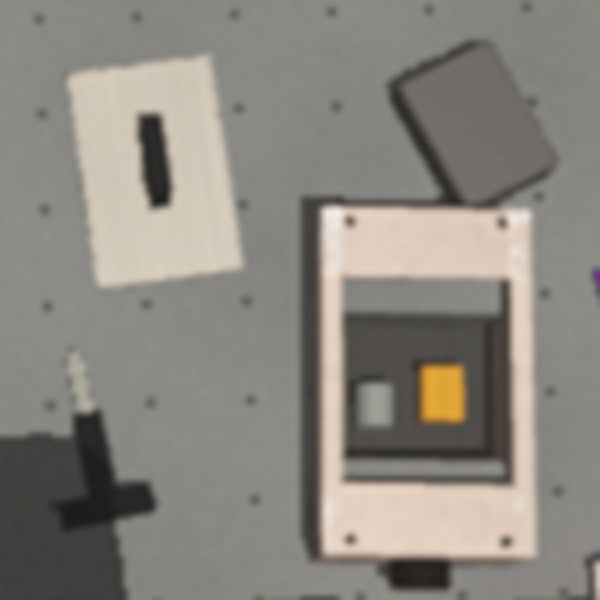

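Run:
```python
from h import *
plan([.62,-.165,.17],.13)
```

```text
rot [-0.1311  0.0003  0.0017] rows 1 each [-0.1311  0.0003  0.0017]
trans mm [ 128.9  -32.4 -161.2] rows 5 each [ 25.8  -6.5 -32.2]
```

Emit:
play_rows([
  [[0, 0, 0, -0.1311, 0, 0.0017, 94], [25.8, -6.5, -32.2, 0, 0, 0, 94], [25.8, -6.5, -32.2, 0, 0, 0, 94], [25.8, -6.5, -32.2, 0, 0, 0, 94], [25.8, -6.5, -32.2, 0, 0, 0, 94], [25.8, -6.5, -32.2, 0, 0, 0, 94], [0, 0, 0, 0, 0, 0, 94], [0, 0, 0, 0, 0, 0, 94]],
])

```text
time_s: 23.1
ee_pos: [0.6198, -0.1636, 0.1701]
eef_rot: [0.426, 1.57, -2.583]
force: [-0.7, 0.4, 0.4]
grip_width: 0.0936
```

Run:
```python
from h import *
p,Rm,o=cur();print(p,o['qpos'])
c=snap('wrist','w24.png')
```

```text
[ 0.61975341 -0.16357133  0.17009732] [-3.14899797e-01  5.31858480e-01  1.27887128e+00 -6.74492536e-04
  1.33141153e+00  1.12341630e+00]
```

View pics/w24.png

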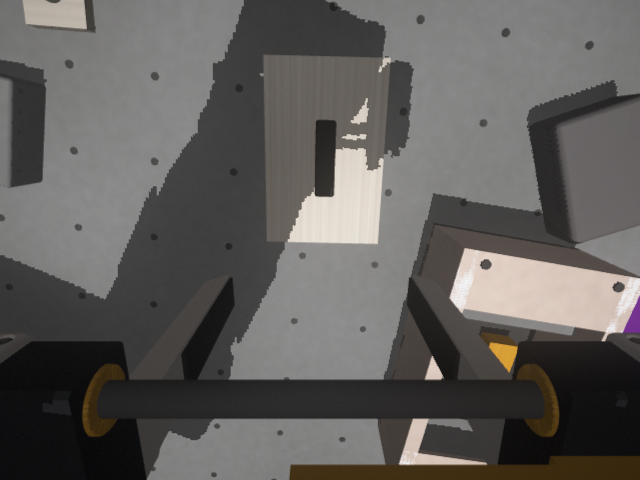

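```bash
cat >> h.py <<'E'
def quad(c,n,pts,z):
    q=np.array([ray(c,u,v,z) for u,v in pts]); m=q.mean(0)
    a=(q[0]+q[1]-q[2]-q[3]); b=q[0]+q[3]-q[1]-q[2]; print(n,m.round(4),' yaw',np.arctan2(a[1],a[0]).round(4),np.arctan2(-b[0],b[1]).round(4),'len',np.linalg.norm(a)/2,np.linalg.norm(b)/2)
E
python3 - <<'E'
from h import *
c=load('w24')
quad(c,'cover',[(263.5,55),(390.5,57),(378.5,243),(267,241.5)],.006)
im=cv2.cvtColor(c['img'],cv2.COLOR_RGB2BGR)
cv2.imwrite('pics/w24z.png',cv2.resize(im[110:210,290:360],None,fx=6,fy=6,interpolation=cv2.INTER_CUBIC))
E
```

```text
cover [ 0.681  -0.1593  0.006 ]  yaw 0.1137 0.1195 len 0.16749972031836957 0.10990662827523073
```

View pics/w24z.png

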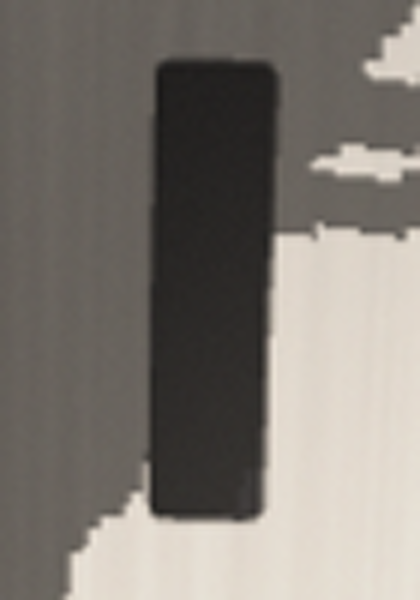

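Run:
```python
from h import *
plan([.681,-.1593,.014],.116)
```

```text
rot [ 0.0157 -0.0012 -0.0013] rows 1 each [ 0.0157 -0.0012 -0.0013]
trans mm [157.5   2.1 -61.5] rows 4 each [ 39.4   0.5 -15.4]
```

Emit:
play_rows([
  [[10, 1, -31, 0.0157, 0, -0.0013, 60], [20, 1, -30.5, 0, 0, 0, 60], [25, 0, 0, 0, 0, 0, 60], [25, 0, 0, 0, 0, 0, 60], [0, 0, 0, 0, 0, 0, 60], [0, 0, 0, 0, 0, 0, 60]],
])

```text
time_s: 23.75
ee_pos: [0.6813, -0.1598, 0.0933]
eef_rot: [2.935, 1.568, -0.092]
force: [0.6, -0.8, 1.1]
grip_width: 0.0602
```

Run:
```python
from h import *
plan([.681,-.1593,.014],.116); c=snap('wrist','w25.png')
```

```text
rot [-0.0016 -0.0028 -0.0006] rows 1 each [-0.0016 -0.0028 -0.0006]
trans mm [79.3 -0.5  0.2] rows 2 each [39.6 -0.3  0.1]
```

View pics/w25.png

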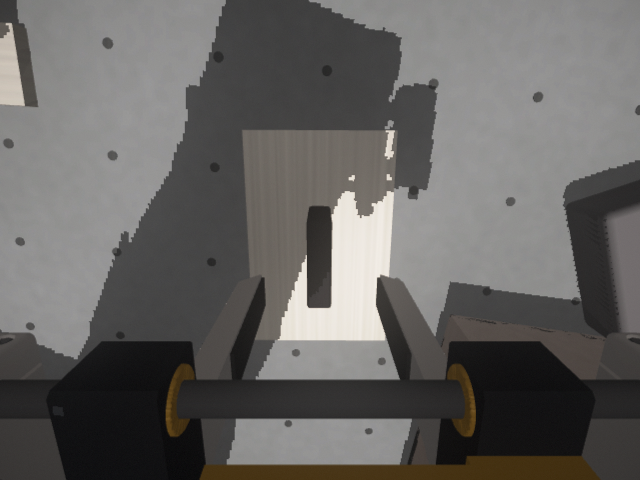

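Emit:
play_rows([
  [[30, -0.5, 0.2, 0, -0.0028, 0, 60], [25, 0, 0, 0, 0, 0, 60], [15, 0, 0, 0, 0, 0, 60], [9, 0, 0, 0, 0, 0, 60], [0, 0, 0, 0, 0, 0, 60], [0, 0, 0, 0, 0, 0, 5], [0, 0, 0, 0, 0, 0, 5], [0, 0, 0, 0, 0, 0, 5], [0, 0, 0, 0, 0, 0, 5], [0, 0, 0, 0, 0, 0, 5]],
], grip_force=55)

```text
time_s: 24.8
ee_pos: [0.681, -0.159, 0.0124]
eef_rot: [-0.027, 1.569, -3.054]
force: [0.2, 0.5, -0.6]
grip_width: 0.0234
```

Emit:
play_rows([
  [[0, 0, 0, 0, 0, 0, 5], [-20, 0, 0, 0, 0, 0, 5], [-40, 0, 0, 0, 0, 0, 5], [-40, 0, 0, 0, 0, 0, 5], [-40, 0, 0, 0, 0, 0, 5], [0, 0, 0, 0, 0, 0, 5], [0, 0, 0, 0, 0, 0, 5]],
])

```text
time_s: 25.5
ee_pos: [0.681, -0.159, 0.1521]
eef_rot: [-0.025, 1.569, -3.052]
force: [-0.0, 0.3, -4.1]
grip_width: 0.0155
```

Run:
```python
from h import *
p,Rm,o=cur();print(p,o['grip_width'],o['force'],o['time_s'])
c=snap('wrist','w26.png')
plan([.5026,-.344,.17],-.042)
```

```text
[ 0.68104369 -0.15896529  0.15209452] 0.015507768621106 [-0.00567853  0.27688334 -4.05935962] 25.5
rot [0.1568 0.0038 0.0006] rows 2 each [0.0784 0.0019 0.0003]
trans mm [-19.4 192.5 170. ] rows 6 each [-3.2 32.1 28.3]
```

View pics/w26.png

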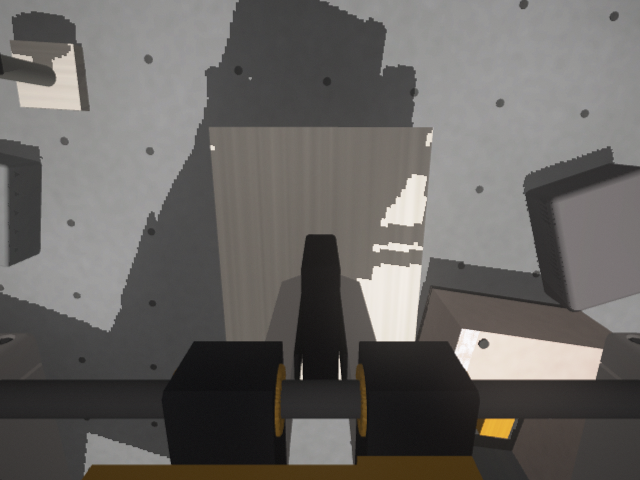

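```bash
cat >> h.py <<'E'
LX,LY,LA=.5026,-.344,-.042
def Lw(x,z,y=0): # laser mm -> world
    return [LX+(x*np.cos(LA)-y*np.sin(LA))/1e3, LY+(x*np.sin(LA)+y*np.cos(LA))/1e3, z/1e3]
E
python3 - <<'E'
from h import *
plan(Lw(13.9,170),LA)
plan(Lw(13.9,170),LA,.2)
E
```

```text
rot [0.1568 0.0038 0.0006] rows 2 each [0.0784 0.0019 0.0003]
trans mm [-19.4 192.5 156.1] rows 6 each [-3.2 32.1 26. ]
rot [0.1563 0.2034 0.0163] rows 2 each [0.0781 0.1017 0.0082]
trans mm [-50.1 192.5 149.2] rows 6 each [-8.3 32.1 24.9]
```

First move flat over the laser and check alignment.

Emit:
play_rows([
  [[-10, 0, 0, 0.0784, 0.0019, 0, 5], [-10, 0, 0, 0.0784, 0.0019, 0, 5], [0, 32.1, 26, 0, 0, 0, 5], [0, 32.1, 26, 0, 0, 0, 5], [0, 32.1, 26, 0, 0, 0, 5], [0, 32.1, 26, 0, 0, 0, 5], [0, 32.1, 26, 0, 0, 0, 5], [0, 32.1, 26, 0, 0, 0, 5], [0, 0, 0, 0, 0, 0, 5], [0, 0, 0, 0, 0, 0, 5]],
])

```text
time_s: 26.55
ee_pos: [0.5164, -0.345, 0.1701]
eef_rot: [-1.505, 1.569, 1.593]
force: [0.1, 0.3, -2.4]
grip_width: 0.0158
```

Run:
```python
from h import *
p,Rm,o=cur();print(p,o['grip_width'],o['force'],o['time_s'])
c=snap('wrist','w27.png'); snap('scene','s27.png')
plan(Lw(13.9,170),LA,.2)
```

```text
[ 0.5163524  -0.34503675  0.17008599] 0.0157732057590781 [ 0.07149942  0.25170767 -2.41423985] 26.55
rot [0.0006 0.1993 0.0015] rows 2 each [0.0003 0.0997 0.0007]
trans mm [0.4 0.7 1.1] rows 1 each [0.4 0.7 1.1]
```

View pics/w27.png

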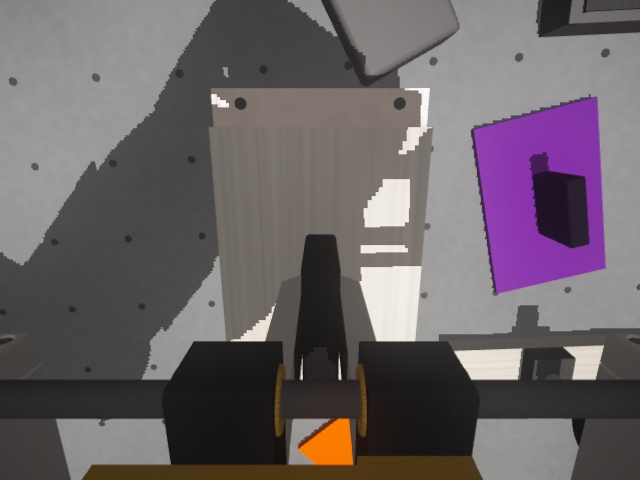

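View pics/s27.png

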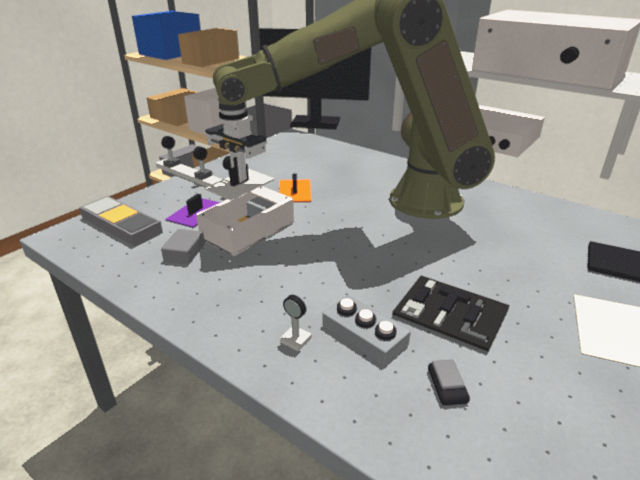

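Run:
```python
from h import *
c=load('w27')
def tl(q): 
    d=(q[:2]-[LX,LY])*1e3; return (np.array([[np.cos(LA),np.sin(LA)],[-np.sin(LA),np.cos(LA)]])@d).round(1)
for u,v in [(240.5,103.5),(400,103.5),(211,88.5),(429,88.5)]: print(tl(ray(c,u,v,.083)))
z=.1701-.0124+.006
for u,v in [(209,127.5),(433,127.5)]: print('cover far',tl(ray(c,u,v,z)))
```

```text
[114.6  54.9]
[114.5 -55.3]
[124.3  74.5]
[124.1 -74.5]
cover far [97.4 54.1]
cover far [ 97.3 -55.6]
```

Emit:
play_rows([
  [[0, 0.7, 0, 0, 0.1, 0, 5], [0, 0, 0, 0, 0.1, 0, 5], [0, 0, 0, 0, 0, 0, 5], [0, 0, 0, 0, 0, 0, 5]],
])

```text
time_s: 27.05
ee_pos: [0.5174, -0.3449, 0.1718]
eef_rot: [-3.139, 1.371, -0.039]
force: [0.2, -0.4, -3.4]
grip_width: 0.0159
```

Run:
```python
from h import *
p,Rm,o=cur();print(p,o['grip_width'],o['force'],o['time_s'],Rm.round(3))
plan(Lw(13.9,110),LA,.2)
plan(Lw(13.9,91.5),LA,.2)
plan(Lw(-18.6,91),LA,.2)
```

```text
[ 0.51738814 -0.3449346   0.17177196] 0.01586114730580163 [ 0.21562765 -0.35187694 -3.39340651] 27.05 [[ 0.198 -0.041 -0.979]
 [-0.008 -0.999  0.04 ]
 [-0.98  -0.    -0.198]]
rot [0.0007 0.0004 0.0006] rows 1 each [0.0007 0.0004 0.0006]
trans mm [60.4 -0.3 13.2] rows 2 each [30.2 -0.2  6.6]
rot [0.0007 0.0004 0.0006] rows 1 each [0.0007 0.0004 0.0006]
trans mm [78.5 -0.3 16.8] rows 2 each [39.2 -0.2  8.4]
rot [0.0007 0.0004 0.0006] rows 1 each [0.0007 0.0004 0.0006]
trans mm [72.5 -0.3 48.8] rows 2 each [36.3 -0.2 24.4]
```

Emit:
play_rows([
  [[15, -0.3, 3.5, 0, 0, 0, 5], [15, 0, 3.5, 0, 0, 0, 5], [15, 0, 3.1, 0, 0, 0, 5], [15, 0, 3.1, 0, 0, 0, 5], [0, 0, 0, 0, 0, 0, 5], [0, 0, 0, 0, 0, 0, 5]],
])

```text
time_s: 27.65
ee_pos: [0.5169, -0.3449, 0.1105]
eef_rot: [-3.14, 1.37, -0.039]
force: [0.8, -0.7, -2.7]
grip_width: 0.0156
```

Run:
```python
from h import *
p,Rm,o=cur();print(p,o['grip_width'],o['force'],o['time_s'])
c=snap('wrist','w28.png'); c=snap('scene','s28.png')
im=cv2.cvtColor(c['img'],cv2.COLOR_RGB2BGR)
cv2.imwrite('pics/s28z.png',cv2.resize(im[120:270,150:350],None,fx=4,fy=4,interpolation=cv2.INTER_CUBIC))
plan(Lw(13.9,91.5),LA,.2)
```

```text
[ 0.51693072 -0.34491024  0.11051982] 0.01564390091722942 [ 0.80532034 -0.67047134 -2.65205757] 27.65
rot [ 0.0007 -0.0024 -0.0005] rows 1 each [ 0.0007 -0.0024 -0.0005]
trans mm [19.3 -0.7  4.4] rows 1 each [19.3 -0.7  4.4]
```

View pics/w28.png

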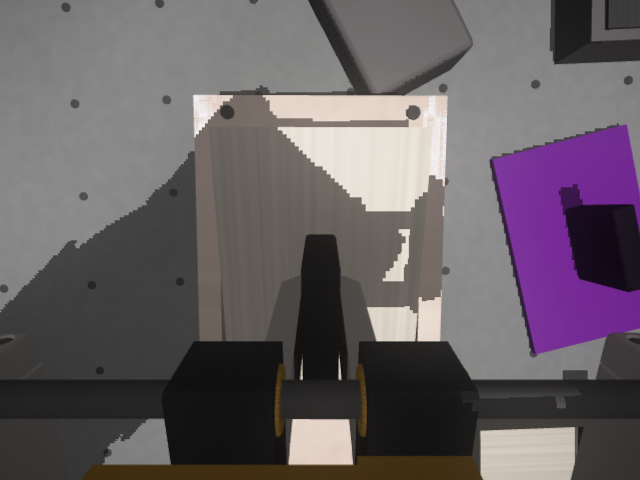

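View pics/s28z.png

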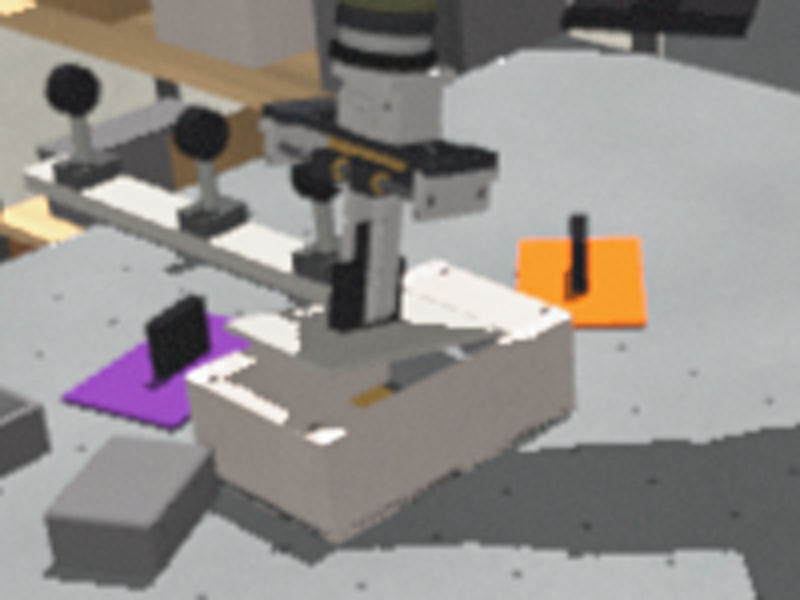

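Emit:
play_rows([
  [[10, -0.7, 2.2, 0, -0.0024, 0, 5], [9.5, 0, 2.2, 0, 0, 0, 5], [0, 0, 0, 0, 0, 0, 5], [0, 0, 0, 0, 0, 0, 5]],
])

```text
time_s: 28.15
ee_pos: [0.5158, -0.3444, 0.09]
eef_rot: [-3.138, 1.372, -0.039]
force: [-0.2, 0.2, -2.7]
grip_width: 0.0155
```

Run:
```python
from h import *
p,Rm,o=cur();print(p,o['grip_width'],o['force'],o['time_s'])
c=snap('scene','s29.png')
im=cv2.cvtColor(c['img'],cv2.COLOR_RGB2BGR)
cv2.imwrite('pics/s29z.png',cv2.resize(im[120:270,150:350],None,fx=4,fy=4,interpolation=cv2.INTER_CUBIC))
plan(Lw(-18.6,91),LA,.2)
```

```text
[ 0.5157582  -0.34442538  0.09002822] 0.015472589042787538 [-0.21473061  0.17260644 -2.6841886 ] 28.15
rot [-0.0001  0.0004  0.0002] rows 1 each [-0.0001  0.0004  0.0002]
trans mm [-6.9  0.  31.2] rows 1 each [-6.9  0.  31.2]
```

View pics/s29z.png

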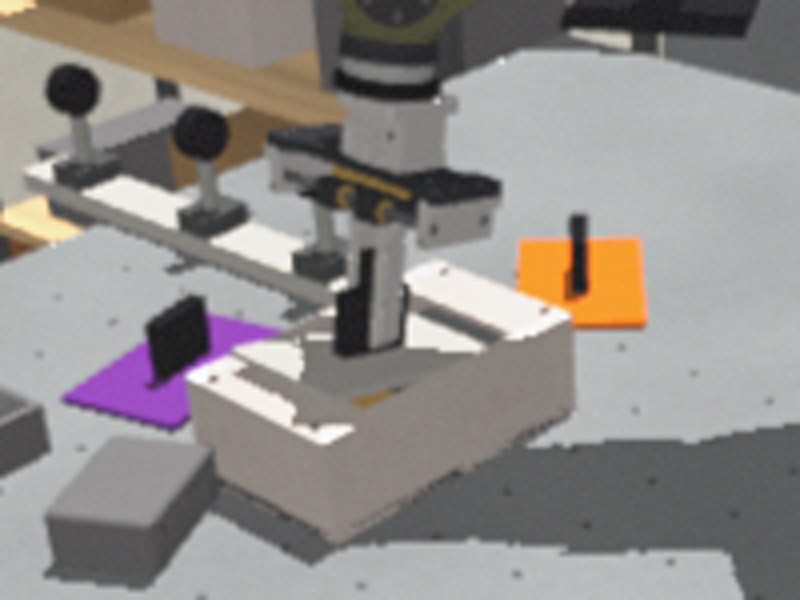

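Emit:
play_rows([
  [[-2.1, 0, 10.4, 0, 0, 0, 5], [-2.1, 0, 10.4, 0, 0, 0, 5], [-2.1, 0, 10.4, 0, 0, 0, 5], [0, 0, 0, 0, 0, 0, 5], [0, 0, 0, 0, 0, 0, 5]],
])

```text
time_s: 28.7
ee_pos: [0.4839, -0.3434, 0.0907]
eef_rot: [3.141, 1.371, -0.044]
force: [-0.8, -0.2, -3.0]
grip_width: 0.0161
```

Run:
```python
from h import *
p,Rm,o=cur();print(p,o['grip_width'],o['force'],o['moment'],o['time_s'])
c=snap('scene','s30.png'); snap('wrist','w30.png')
im=cv2.cvtColor(c['img'],cv2.COLOR_RGB2BGR)
cv2.imwrite('pics/s30z.png',cv2.resize(im[120:270,150:350],None,fx=4,fy=4,interpolation=cv2.INTER_CUBIC))
plan(Lw(-18.6,91),LA,.2)
plan(Lw(-14.5,72.4),LA,.0)
```

```text
[ 0.48392476 -0.34340127  0.09073106] 0.016092965857679168 [-0.79561791 -0.18131574 -3.03390703] [ 0.01954917  0.17593612 -0.02191017] 28.7
rot [-0.      0.     -0.0001] rows 1 each [-0.      0.     -0.0001]
trans mm [-0.5 -0.   0.2] rows 1 each [-0.5 -0.   0.2]
rot [-1.e-04 -2.e-01 -1.e-04] rows 2 each [-0.  -0.1 -0. ]
trans mm [18.1 -0.  -3.8] rows 1 each [18.1 -0.  -3.8]
```

View pics/s30z.png

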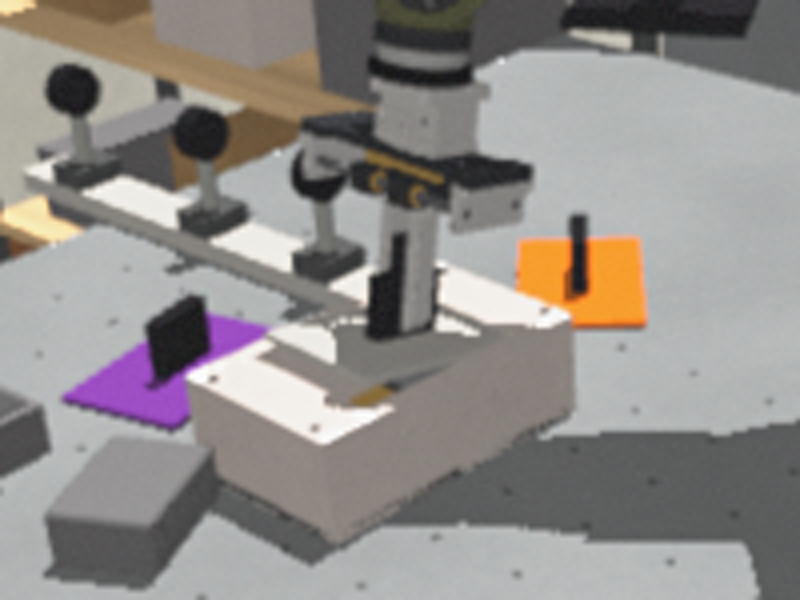

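View pics/w30.png

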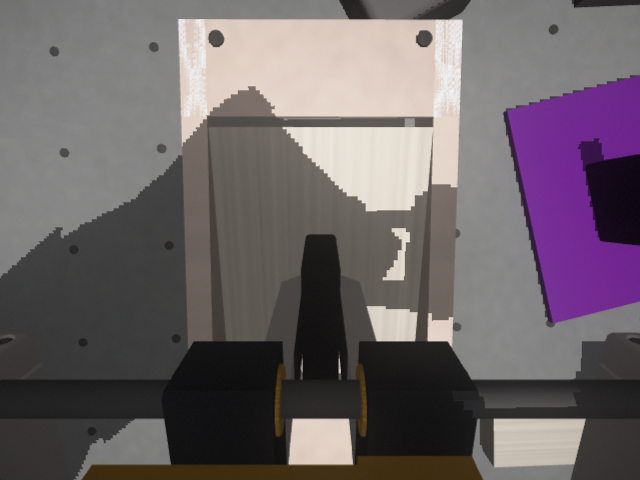

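Run:
```python
from h import *
prev=None
for th,zc in [(.2,61.9),(.16,61.5),(.12,61),(.08,60.5),(.04,60),(0,60)]:
    T=np.array([-98.5+84*np.cos(th)-12.4*np.sin(th), zc+84*np.sin(th)+12.4*np.cos(th)])
    if prev is not None:
        d=T-prev; # laser x,z ; tool x=(sin,-cos), tool z=(-cos,-sin)
        print(th,T.round(1),'tool dx',(d[0]*np.sin(pt)-d[1]*np.cos(pt)).round(2),'dz',(-d[0]*np.cos(pt)-d[1]*np.sin(pt)).round(2))
    prev=T;pt=th
```

```text
0.16 [-17.5  87.1] tool dx 3.76 dz -0.35
0.12 [-16.6  83.4] tool dx 3.86 dz -0.35
0.08 [-15.8  79.6] tool dx 3.87 dz -0.37
0.04 [-15.1  75.7] tool dx 3.87 dz -0.39
0 [-14.5  72.4] tool dx 3.37 dz -0.43
```

Emit:
play_rows([
  [[3.8, 0, -0.35, 0, -0.04, 0, 5], [3.8, 0, -0.35, 0, -0.04, 0, 5], [3.9, 0, -0.37, 0, -0.04, 0, 5], [3.9, 0, -0.4, 0, -0.04, 0, 5], [3.4, 0, -0.4, 0, -0.04, 0, 5], [0, 0, 0, 0, 0, 0, 5], [0, 0, 0, 0, 0, 0, 5]],
])

```text
time_s: 29.5
ee_pos: [0.4885, -0.3432, 0.0718]
eef_rot: [-2.618, 1.57, 0.482]
force: [-0.5, -0.3, -2.2]
grip_width: 0.0158
```

Run:
```python
from h import *
p,Rm,o=cur();print(p,o['grip_width'],o['force'],o['moment'],o['time_s'])
c=snap('scene','s31.png'); snap('wrist','w31.png')
plan(Lw(-14.5,72.4),LA,.0)
plan(Lw(0,70.5),LA,.0)
```

```text
[ 0.48847553 -0.34318532  0.07177017] 0.01584983259627302 [-0.53226846 -0.2755903  -2.24694547] [0.03662171 0.02937368 0.01014067] 29.5
rot [-0.0001 -0.0006  0.0001] rows 1 each [-0.0001 -0.0006  0.0001]
trans mm [-0.3  0.   0.1] rows 1 each [-0.3  0.   0.1]
rot [-0.0001 -0.0006  0.0001] rows 1 each [-0.0001 -0.0006  0.0001]
trans mm [  1.6   0.  -14.4] rows 1 each [  1.6   0.  -14.4]
```

View pics/w31.png

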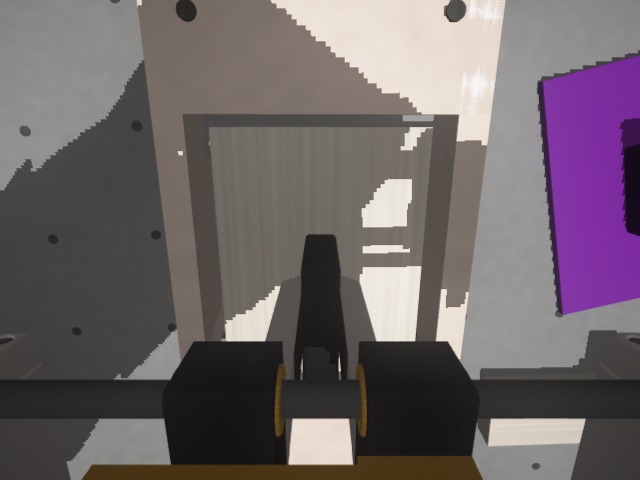

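Level inside the opening, far end visible below the rim. Slide to centre, then lower.

Emit:
play_rows([
  [[0, 0, -7.2, 0, 0, 0, 5], [1, 0, -7.2, 0, 0, 0, 5], [1, 0, 0, 0, 0, 0, 5], [1.5, 0, 0, 0, 0, 0, 5], [0, 0, 0, 0, 0, 0, 5], [0, 0, 0, 0, 0, 0, 5]],
])

```text
time_s: 30.2
ee_pos: [0.5024, -0.3439, 0.0683]
eef_rot: [-0.546, 1.57, 2.553]
force: [0.3, 0.6, -2.5]
grip_width: 0.0159
```

Run:
```python
from h import *
p,Rm,o=cur();print(p,o['grip_width'],o['force'],o['moment'],o['time_s'])
snap('wrist','w32.png')
plan(Lw(0,67.4),LA,.0)
```

```text
[ 0.50244357 -0.34392775  0.06833998] 0.015874999102308888 [ 0.31232812  0.62054856 -2.52220998] [0.09219514 0.00671535 0.01585276] 30.2
rot [-0.0001  0.0004  0.0002] rows 1 each [-0.0001  0.0004  0.0002]
trans mm [ 1.   0.  -0.1] rows 1 each [ 1.   0.  -0.1]
```

View pics/w32.png

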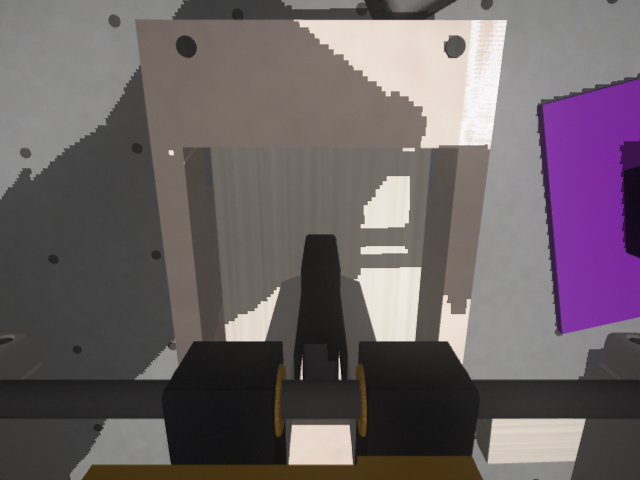

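Emit:
play_rows([
  [[0.7, 0, 0, 0, 0, 0, 5], [0.7, 0, 0, 0, 0, 0, 5], [0.4, 0, 0, 0, 0, 0, 5], [0, 0, 0, 0, 0, 0, 5]],
])

```text
time_s: 30.65
ee_pos: [0.5027, -0.344, 0.0672]
eef_rot: [0.891, 1.571, -2.292]
force: [-1.6, 0.5, 4.3]
grip_width: 0.0156
```

Emit:
play_rows([
  [[0, 0, 0, 0, 0, 0, 20], [0, 0, 0, 0, 0, 0, 40], [0, 0, 0, 0, 0, 0, 40], [0, 0, 0, 0, 0, 0, 40], [-15, 0, 0, 0, 0, 0, 40], [-30, 0, 0, 0, 0, 0, 40], [-40, 0, 0, 0, 0, 0, 40], [-40, 0, 30, 0, 0, 0, 40], [0, 0, 30, 0, 0, 0, 40], [0, 0, 0, 0, 0, 0, 40]],
])

```text
time_s: 31.65
ee_pos: [0.4409, -0.3418, 0.1943]
eef_rot: [2.328, 1.568, -0.857]
force: [-0.4, 1.0, -0.2]
grip_width: 0.0398
```

Run:
```python
from h import *
p,Rm,o=cur();print(p,o['grip_width'],o['force'],o['moment'],o['time_s'])
snap('wrist','w33.png'); snap('top','t33.png'); snap('scene','s33.png')
```

```text
[ 0.44092928 -0.34177698  0.1943121 ] 0.0397704738892305 [-0.42530813  1.00480468 -0.20785488] [ 0.03336541 -0.03245325  0.03054505] 31.65
```

View pics/w33.png

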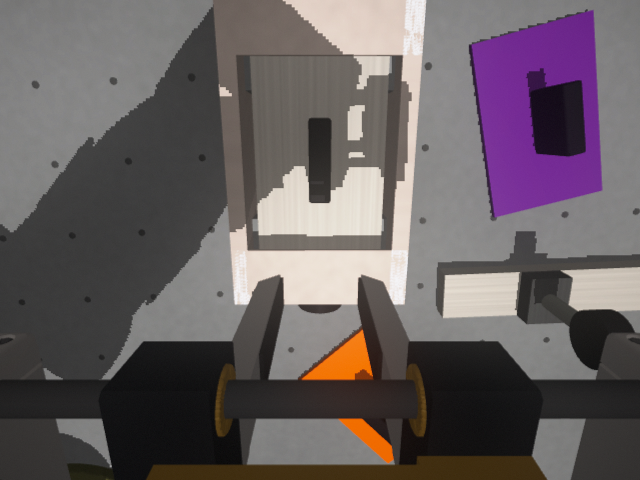

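View pics/s33.png

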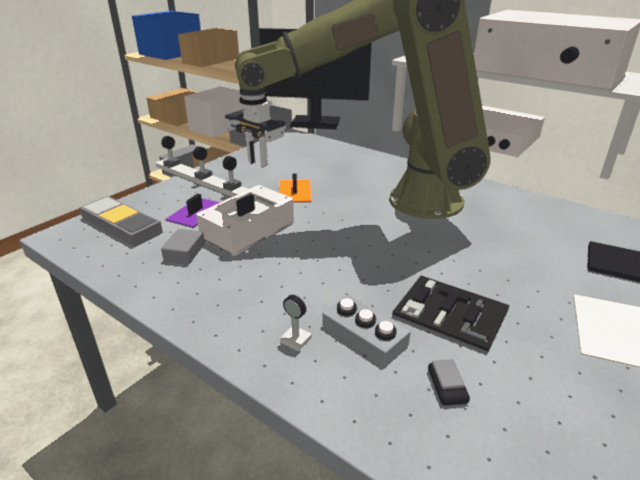

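Run:
```python
from h import *
c=load('w33')
im=cv2.cvtColor(c['img'],cv2.COLOR_RGB2BGR)
cv2.imwrite('pics/w33z.png',cv2.resize(im[40:260,225:415],None,fx=2.7,fy=2.7,interpolation=cv2.INTER_CUBIC))
def tl(q): 
    d=(q[:2]-[LX,LY])*1e3; return (np.array([[np.cos(LA),np.sin(LA)],[-np.sin(LA),np.cos(LA)]])@d).round(1)
for n,u,v,z in [('rib TL',308.5,118,.111),('rib TR',331,118,.111),('rib BR',329.5,183,.111),('rib BL',309.5,183,.111),('band top L',255,235,.061),('band top R',385,236,.061),('side L',249,100,.061),('side R',392,100,.061),('openL',237,55,.083),('open BL',247,250,.083),('openTR',402,55,.083),('openBR',394,250,.083)]: print(n,tl(ray(c,u,v,z)))
```

```text
rib TL [29.6  7.6]
rib TR [29.6 -7.9]
rib BR [-15.   -7.1]
rib BL [-15.    7.3]
band top L [-67.7  58. ]
band top R [-68.8 -58.6]
side L [45.6 57.1]
side R [ 45.5 -58.6]
openL [74.4 60.1]
open BL [-74.8  61.3]
openTR [ 74.4 -60.1]
openBR [-74.9 -62.6]
```

View pics/w33z.png

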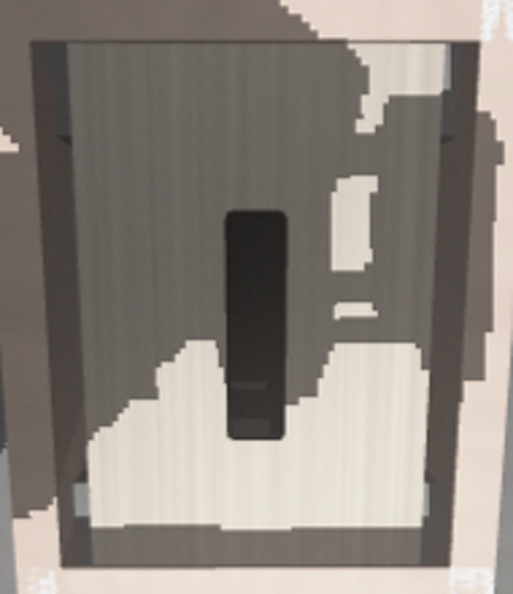

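Run:
```python
from h import *
plan([.57,.20,.2],-.04)
```

```text
rot [-0.0022 -0.0002 -0.0001] rows 1 each [-0.0022 -0.0002 -0.0001]
trans mm [  -7.8 -546.2 -105.2] rows 12 each [ -0.6 -45.5  -8.8]
```

Emit:
play_rows([
  [[-1, -45, -8.8, 0, 0, 0, 0], [-1, -45, -8.8, 0, 0, 0, 0], [-1, -45, -8.8, 0, 0, 0, 0], [-1, -45, -8.8, 0, 0, 0, 0], [-1, -45, -8.8, 0, 0, 0, 0], [-1, -45, -8.8, 0, 0, 0, 0], [-1, -45, -8.8, 0, 0, 0, 0], [-1, -45, -8.8, 0, 0, 0, 0], [0, -45, -8.8, 0, 0, 0, 0], [0, -45, -8.8, 0, 0, 0, 0]],
], grip_force=30)

```text
time_s: 32.8
ee_pos: [0.55, 0.1071, 0.1994]
eef_rot: [-0.15, 1.57, 2.95]
force: [0.6, -1.0, 0.4]
grip_width: 0.0005
```

Emit:
play_rows([
  [[0, -45, -8.8, 0, 0, 0, 0], [0, -45, -8.8, 0, 0, 0, 0], [0, 0, 0, 0, 0, 0, 0], [0, 0, 0, 0, 0, 0, 0]],
])

```text
time_s: 33.2
ee_pos: [0.5708, 0.1948, 0.1988]
eef_rot: [0.194, 1.569, -2.987]
force: [-0.8, 0.6, 1.1]
grip_width: 0.0007
```

Run:
```python
from h import *
p,Rm,o=cur();print(p,o['grip_width'],o['force'],o['qpos'],o['time_s'])
snap('wrist','w34.png')
```

```text
[0.57081167 0.19482165 0.19877045] 0.0006870698300601121 [-0.79055563  0.60886146  1.05146105] [2.68094775e-01 4.25122733e-01 1.36722665e+00 2.16127101e-04
 1.35109173e+00 1.87865857e+00] 33.2
```

View pics/w34.png

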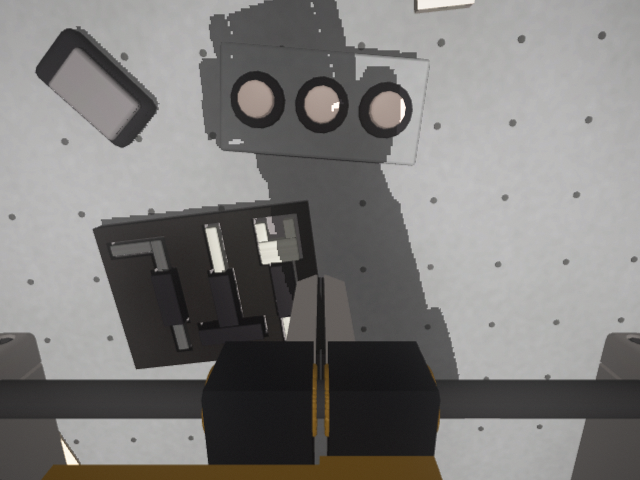

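Run:
```python
from h import *
c=load('w34'); g=cv2.cvtColor(c['img'],cv2.COLOR_RGB2HSV)
im=c['img'].astype(int)
m=((im[:,:,0]-im[:,:,2]>12)&(im[:,:,0]>120)).astype(np.uint8); m[:60]=0;m[145:]=0;m[:,:225]=0;m[:,420:]=0
m=cv2.morphologyEx(m,cv2.MORPH_CLOSE,np.ones((7,7)))
cs,_=cv2.findContours(m,cv2.RETR_EXTERNAL,cv2.CHAIN_APPROX_NONE)
P=[]
for k in sorted([k for k in cs if cv2.contourArea(k)>300],key=lambda k:k[:,0,0].mean()):
    (u,v),r=cv2.minEnclosingCircle(k); print(round(u,1),round(v,1),round(r,1)); P.append((u,v))
for z in (.042,.046,.05,.054,.058):
    q=[ray(c,u,v,z) for u,v in P]; print(z,np.round(q,4)[:,:2].tolist(),[np.linalg.norm(q[i+1]-q[i]).round(4) for i in range(len(q)-1)])
```

```text
254.5 98.5 18.7
321.0 103.8 18.3
387.7 109.3 18.4
0.042 [[0.6829, 0.2477], [0.6763, 0.1902], [0.6695, 0.132]] [np.float64(0.0579), np.float64(0.0585)]
0.046 [[0.6825, 0.247], [0.676, 0.1902], [0.6693, 0.1327]] [np.float64(0.0572), np.float64(0.0578)]
0.05 [[0.6822, 0.2464], [0.6757, 0.1902], [0.6691, 0.1334]] [np.float64(0.0565), np.float64(0.0571)]
0.054 [[0.6818, 0.2457], [0.6754, 0.1902], [0.6689, 0.1341]] [np.float64(0.0558), np.float64(0.0565)]
0.058 [[0.6814, 0.245], [0.6751, 0.1902], [0.6687, 0.1349]] [np.float64(0.0552), np.float64(0.0558)]
```

Run:
```python
from h import *
plan([.6816,.2453,.072],-.116)
```

```text
rot [ 0.0748  0.0014 -0.0004] rows 1 each [ 0.0748  0.0014 -0.0004]
trans mm [ 127.1  -64.  -104. ] rows 4 each [ 31.8 -16.  -26. ]
```

Emit:
play_rows([
  [[0, 0, 0, 0.0748, 0.0014, 0, 0], [15, -21.3, -34.7, 0, 0, 0, 0], [15, -21.3, -34.7, 0, 0, 0, 0], [15, -21.4, -34.6, 0, 0, 0, 0], [30, 0, 0, 0, 0, 0, 0], [30, 0, 0, 0, 0, 0, 0], [22, 0, 0, 0, 0, 0, 0], [0, 0, 0, 0, 0, 0, 0], [0, 0, 0, 0, 0, 0, 0]],
])

```text
time_s: 34.15
ee_pos: [0.6822, 0.2442, 0.0738]
eef_rot: [-2.925, 1.569, 0.099]
force: [-0.2, -0.4, 1.1]
grip_width: 0.0004
```

Run:
```python
from h import *
p,Rm,o=cur();print(p,o['grip_width'],o['force'],o['time_s'])
snap('wrist','w35.png');c=snap('scene','s35.png')
im=cv2.cvtColor(c['img'],cv2.COLOR_RGB2BGR)
cv2.imwrite('pics/s35z.png',cv2.resize(im[210:390,270:470],None,fx=3.3,fy=3.3,interpolation=cv2.INTER_CUBIC))
plan([.6816,.2453,.064],-.116)
```

```text
[0.6822239  0.24422593 0.07375526] 0.00037439053678357814 [-0.23530568 -0.4025202   1.1205706 ] 34.15
rot [-0.0014 -0.0036  0.0013] rows 1 each [-0.0014 -0.0036  0.0013]
trans mm [11.  -0.4  1.1] rows 1 each [11.  -0.4  1.1]
```

View pics/w35.png

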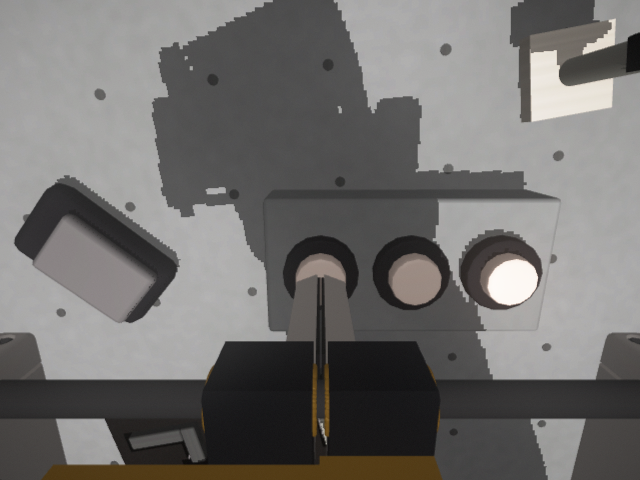

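View pics/s35z.png

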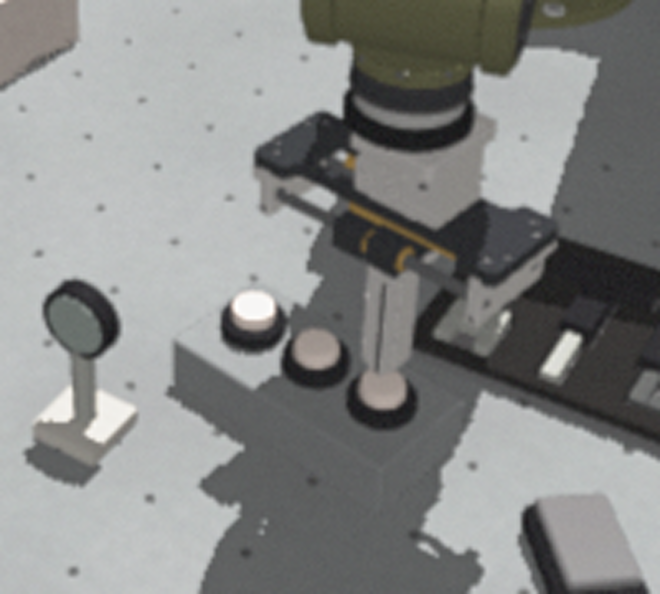

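Run:
```python
from h import *
c=load('w35')
for z in (.052,.056,.060,.064):
    a,b=ray(c,415.5,279,z),ray(c,513,281.5,z); print(z,a.round(4),b.round(4),np.linalg.norm(a-b).round(4))
```

```text
0.052 [0.6731 0.1881 0.052 ] [0.6647 0.1303 0.052 ] 0.0584
0.056 [0.6749 0.189  0.056 ] [0.6666 0.1324 0.056 ] 0.0572
0.06 [0.6766 0.19   0.06  ] [0.6686 0.1345 0.06  ] 0.056
0.064 [0.6784 0.1909 0.064 ] [0.6705 0.1366 0.064 ] 0.0549
```

Emit:
play_rows([
  [[4, 0, 0, 0, 0, 0, 0], [4, 0, 0, 0, 0, 0, 0], [2, 0, 0, 0, 0, 0, 0], [0, 0, 0, 0, 0, 0, 0], [0, 0, 0, 0, 0, 0, 0]],
])

```text
time_s: 34.75
ee_pos: [0.6818, 0.2451, 0.0628]
eef_rot: [-2.946, 1.57, 0.079]
force: [0.4, 0.8, 0.1]
grip_width: 0.0002
```

Emit:
play_rows([
  [[2, 0, 0, 0, 0, 0, 0], [0, 0, 0, 0, 0, 0, 0], [0, 0, 0, 0, 0, 0, 0]],
])

```text
time_s: 35.05
ee_pos: [0.6819, 0.2452, 0.061]
eef_rot: [-2.861, 1.569, 0.164]
force: [0.0, 0.4, 2.0]
grip_width: 0.0004
```

Emit:
play_rows([
  [[1.5, 0, 0, 0, 0, 0, 0], [0, 0, 0, 0, 0, 0, 0], [0, 0, 0, 0, 0, 0, 0]],
])

```text
time_s: 35.35
ee_pos: [0.6819, 0.2451, 0.0595]
eef_rot: [-2.873, 1.569, 0.152]
force: [-0.2, 0.2, 2.6]
grip_width: 0.0003
```

Emit:
play_rows([
  [[1.5, 0, 0, 0, 0, 0, 0], [0, 0, 0, 0, 0, 0, 0], [0, 0, 0, 0, 0, 0, 0]],
])

```text
time_s: 35.65
ee_pos: [0.6819, 0.2451, 0.0579]
eef_rot: [-2.877, 1.569, 0.147]
force: [0.7, 0.6, 2.8]
grip_width: 0.0004
```

Emit:
play_rows([
  [[1.5, 0, 0, 0, 0, 0, 0], [0, 0, 0, 0, 0, 0, 0], [0, 0, 0, 0, 0, 0, 0]],
])

```text
time_s: 35.95
ee_pos: [0.6819, 0.2452, 0.0564]
eef_rot: [-2.881, 1.569, 0.144]
force: [0.7, 0.2, 3.9]
grip_width: 0.0007
```

Emit:
play_rows([
  [[1, 0, 0, 0, 0, 0, 0], [0, 0, 0, 0, 0, 0, 0], [0, 0, 0, 0, 0, 0, 0]],
])

```text
time_s: 36.25
ee_pos: [0.682, 0.2452, 0.0562]
eef_rot: [-2.849, 1.569, 0.176]
force: [-2.3, -0.1, 8.8]
grip_width: 0.0004
```

Emit:
play_rows([
  [[0.7, 0, 0, 0, 0, 0, 0], [0, 0, 0, 0, 0, 0, 0], [0, 0, 0, 0, 0, 0, 0]],
])

```text
time_s: 36.55
ee_pos: [0.682, 0.2452, 0.0561]
eef_rot: [-2.854, 1.569, 0.171]
force: [-3.7, -0.5, 13.3]
grip_width: 0.0002
```

Emit:
play_rows([
  [[-5, 0, 0, 0, 0, 0, 0], [-10, 0, 0, 0, 0, 0, 0], [-10, 0, 0, 0, 0, 0, 0], [0, 0, 0, 0, 0, 0, 0], [0, 0, 0, 0, 0, 0, 0]],
])

```text
time_s: 37.05
ee_pos: [0.6817, 0.245, 0.0796]
eef_rot: [-3.033, 1.57, -0.008]
force: [1.0, -0.1, 0.3]
grip_width: 0.0008
```

Run:
```python
from h import *
p,Rm,o=cur();print(p,o['force'],o['time_s'])
plan([.676,.190,.079],-.116)
```

```text
[0.68170592 0.24504082 0.07962024] [ 1.04525488 -0.1209123   0.2847071 ] 37.05
rot [-0.0008 -0.001   0.0001] rows 1 each [-0.0008 -0.001   0.0001]
trans mm [ 0.6 55.3 -0.7] rows 2 each [ 0.3 27.7 -0.4]
```

Emit:
play_rows([
  [[0, 27.7, -0.4, 0, 0, 0, 0], [0, 27.7, -0.4, 0, 0, 0, 0], [0, 0, 0, 0, 0, 0, 0], [0, 0, 0, 0, 0, 0, 0], [8, 0, 0, 0, 0, 0, 0], [7, 0, 0, 0, 0, 0, 0], [0, 0, 0, 0, 0, 0, 0], [0, 0, 0, 0, 0, 0, 0]],
])

```text
time_s: 37.85
ee_pos: [0.6759, 0.1904, 0.0641]
eef_rot: [3.027, 1.57, -0.231]
force: [0.1, 0.9, -0.7]
grip_width: 0.0003
```

Run:
```python
from h import *
p,Rm,o=cur();print(p,o['force'],o['time_s'])
c=snap('scene','s36.png')
im=cv2.cvtColor(c['img'],cv2.COLOR_RGB2BGR)
cv2.imwrite('pics/s36z.png',cv2.resize(im[210:390,270:470],None,fx=3.3,fy=3.3,interpolation=cv2.INTER_CUBIC))
```

```text
[0.67590906 0.1904035  0.06408997] [ 0.07599795  0.85173905 -0.71114761] 37.85
```

View pics/s36z.png

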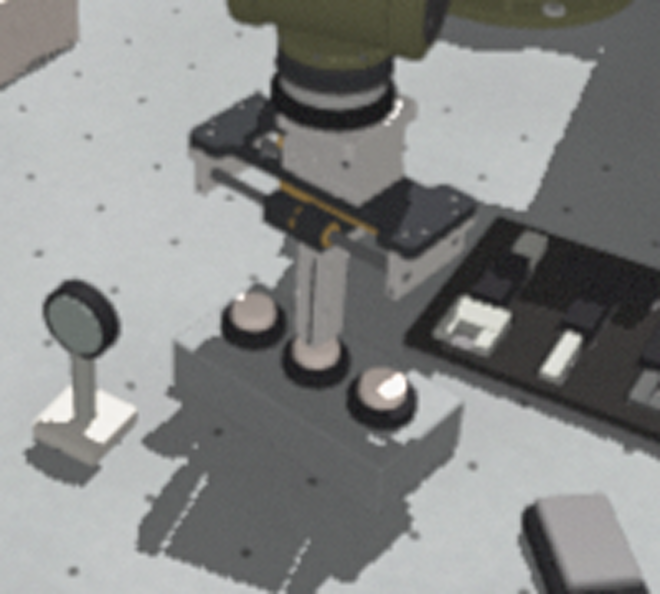

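Mid key under the finger at .064; press (same full-down height .056), then lift.

Emit:
play_rows([
  [[3, 0, 0, 0, 0, 0, 0], [3, 0, 0, 0, 0, 0, 0], [2, 0, 0, 0, 0, 0, 0], [1, 0, 0, 0, 0, 0, 0], [0, 0, 0, 0, 0, 0, 0], [0, 0, 0, 0, 0, 0, 0]],
])

```text
time_s: 38.5
ee_pos: [0.6764, 0.1902, 0.0563]
eef_rot: [-2.792, 1.569, 0.232]
force: [0.1, 1.0, 5.7]
grip_width: 0.0007
```

Emit:
play_rows([
  [[0.6, 0, 0, 0, 0, 0, 0], [0, 0, 0, 0, 0, 0, 0], [0, 0, 0, 0, 0, 0, 0]],
])

```text
time_s: 38.8
ee_pos: [0.6765, 0.1902, 0.0562]
eef_rot: [-2.804, 1.568, 0.221]
force: [-1.6, 1.3, 9.1]
grip_width: 0.0005
```

Emit:
play_rows([
  [[-5, 0, 0, 0, 0, 0, 0], [-10, 0, 0, 0, 0, 0, 0], [-10, 0, 0, 0, 0, 0, 0], [0, 0, 0, 0, 0, 0, 0], [0, 0, 0, 0, 0, 0, 0]],
])

```text
time_s: 39.3
ee_pos: [0.6761, 0.1899, 0.0802]
eef_rot: [-2.996, 1.57, 0.029]
force: [1.0, -0.3, -0.0]
grip_width: 0.0005
```

Run:
```python
from h import *
p,Rm,o=cur();print(p,o['force'],o['time_s'])
plan([.669,.1348,.064],-.116)
```

```text
[0.67610819 0.18991393 0.08016351] [ 0.97484616 -0.33870675 -0.0335509 ] 39.3
rot [-0.0008 -0.0012  0.0002] rows 1 each [-0.0008 -0.0012  0.0002]
trans mm [16.2 55.6  0.7] rows 2 each [ 8.1 27.8  0.3]
```

Emit:
play_rows([
  [[0, 27.8, 0.3, 0, 0, 0, 0], [0, 27.8, 0.3, 0, 0, 0, 0], [0, 0, 0, 0, 0, 0, 0], [0, 0, 0, 0, 0, 0, 0], [8, 0, 0, 0, 0, 0, 0], [8, 0, 0, 0, 0, 0, 0], [0, 0, 0, 0, 0, 0, 0], [0, 0, 0, 0, 0, 0, 0]],
])

```text
time_s: 40.1
ee_pos: [0.6688, 0.1353, 0.0635]
eef_rot: [-3.126, 1.571, -0.1]
force: [-0.3, 0.2, -0.5]
grip_width: 0.0006
```

Emit:
play_rows([
  [[3, 0, 0, 0, 0, 0, 0], [3, 0, 0, 0, 0, 0, 0], [2, 0, 0, 0, 0, 0, 0], [0.6, 0, 0, 0, 0, 0, 0], [0, 0, 0, 0, 0, 0, 0], [0, 0, 0, 0, 0, 0, 0]],
])

```text
time_s: 40.7
ee_pos: [0.6693, 0.1352, 0.0563]
eef_rot: [-2.775, 1.569, 0.25]
force: [-1.5, 2.7, 7.3]
grip_width: 0.0002
```

Emit:
play_rows([
  [[0.8, 0, 0, 0, 0, 0, 0], [0, 0, 0, 0, 0, 0, 0], [0, 0, 0, 0, 0, 0, 0]],
])

```text
time_s: 41.0
ee_pos: [0.6694, 0.1351, 0.0562]
eef_rot: [-2.809, 1.568, 0.216]
force: [-3.8, 0.1, 12.0]
grip_width: 0.0004
```

Release, lift, and go back to inspect tray and laser.

Emit:
play_rows([
  [[-5, 0, 0, 0, 0, 0, 0], [-15, 0, 0, 0, 0, 0, 0], [-40, 0, 0, 0, 0, 0, 0], [-40, 0, 20, 0, 0, 0, 0], [-30, 0, 40, 0, 0, 0, 0], [0, -20, 40, 0, 0, 0, 0], [0, -20, 40, 0, 0, 0, 0], [0, -20, 30, 0, 0, 0, 0], [0, 0, 0, 0, 0, 0, 0], [0, 0, 0, 0, 0, 0, 0]],
])

```text
time_s: 42.0
ee_pos: [0.507, 0.2144, 0.1853]
eef_rot: [-2.977, 1.569, 0.049]
force: [0.1, -0.4, -0.1]
grip_width: 0.0001
```

Run:
```python
from h import *
p,Rm,o=cur();print(p,o['force'],o['time_s'])
snap('wrist','w40.png'); c=snap('scene','s40.png')
t=snap('top','t40.png')
im=cv2.cvtColor(t['img'],cv2.COLOR_RGB2BGR)
cv2.imwrite('pics/t40z.png',cv2.resize(im[120:300,130:450],(800,450),interpolation=cv2.INTER_CUBIC))
```

```text
[0.50702426 0.21444735 0.18533049] [ 0.09709636 -0.36602187 -0.0786341 ] 42.0
```

View pics/w40.png

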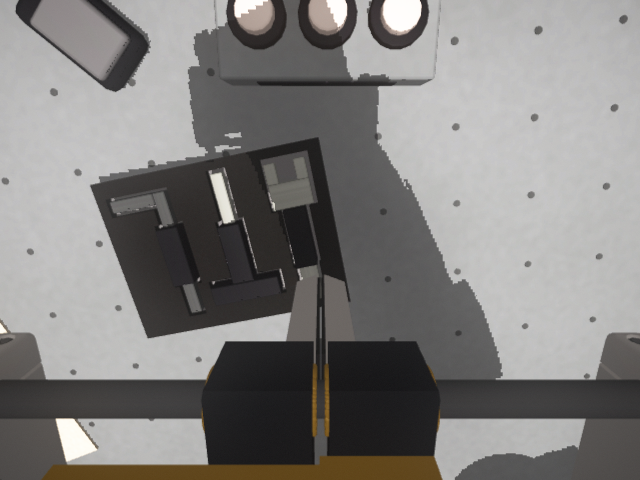

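View pics/t40z.png

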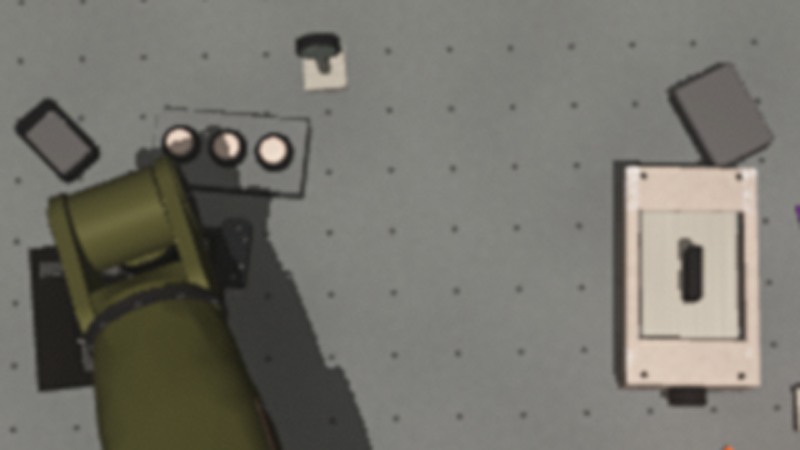

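View pics/s40.png

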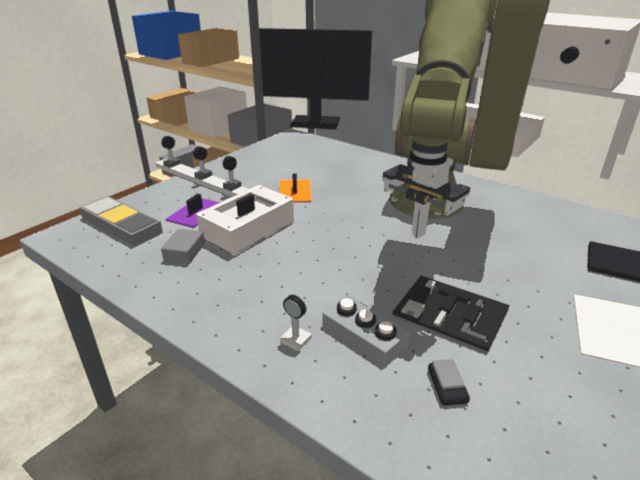

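Run:
```python
from station import hand_in
print(hand_in())
```

```text
the job is handed in; nothing more can be done
None
```

The job is done and handed in at about 42 s of robot time; `hand_in()` gives no verdict.

- **Tools:** All three were out, and I laid each in its own cut-out. The last wrist picture shows all three in the tray. The spanner sits about 2.5 mm towards the robot in its cut-out, within the 6 mm allowed.
- **Cover:** I tilted it in near end first, levelled it, slid it to centre and lowered it onto the ledges. It met the ledges at the expected height, and the rib measured within about 1 mm of centre. Both ends look tucked under the rims.
- **Keys:** I pressed left, middle and right in turn. Each reached its stop at the same height with 9 to 13 N and was let go before the next. The last pictures show all three up again.
- **Bystanders:** The mirror mount, the mouse and the optics case look unmoved in the last pictures.

No check failed or disagreed. The last look at the tools and the cover was by eye from the cameras, not a fresh numeric measurement.

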